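# Deal the biscuit bars round the order trays

## Robot

A 6-joint arm with a two-finger parallel gripper is mounted at the origin on a cart in front of the work surface, level with it; the furniture and walls round the work are solid. World frame = base frame: x ahead of the robot, y to its left, z up, the work surface at z = 0. Lengths are in mm, angles in rad, forces in N, time in s.
With the tool pointing down it reaches from about 325 to 900 mm from the base axis. Payload 6.1 kg.
Tool frame: the origin (TCP) lies midway between the tips of the shut fingers; the grasp point (between the pads) lies 19 mm behind it (manip.hold_point_z is the distance from the TCP to the grasp point, in mm); z points along the fingers, y is the direction in which the jaws open and shut (so a half turn about z gives the same grasp; the last joint's range is limited). The gripper opens to 87 mm and grips with 3 to 60 N. Pads are 19 mm wide; open, the fingers measure 117 mm over their backs; the gripper's body (75 mm by 190 mm) begins 51 mm behind the grasp point.
Start: joints at [-1.334, 0.22, 1.526, -0, 1.395, -0.126], TCP at [221.801, -584.311, 194.638] pointing down, gripper open.
Joint ranges: [-2.98, 2.98], [-0.91, 2.08], [0.09, 2.57], [-1.24, 4.39], [0.2, 2.65], [-2.68, 2.68]. Speed limits (rad/s): [2.57, 2.57, 3.01, 3.14, 3.14, 3.14].

## Interface

Orientations are given as a unit quaternion [w, x, y, z].
In Python, from rig import manip gives the robot as it stands. The module is installed in compiled form; this text tells all that it offers.
- The arm moves only by the tool carry_out, never from a script. Its argument "steps" is a list of rows, each a list of 7 numbers: the turn, a rotation vector about the tool's x, y, z in rad, then the shift along the tool's x, y, z in mm, then the finger opening in mm, from 0 to 87. In form: [[ax, ay, az, tx, ty, tz, jaw], ...]. A call has 1 to 5 rows; each row is the pose to reach, as a shift and turn from the pose commanded when the call began, along the tool's axes at that moment; what a row does not reach only later rows make up. A row lasts 1/10 s, in which the tool goes at most 50 mm and 8.59 degrees, less where a joint would pass 70% of its speed; a pose out of reach is approached as far as the arm can. A call with a gripper value outside its range is refused whole. The fingers move at their own pace and stop on an object; the grip force is fixed at half the most. Time passes only in rows, so rows that repeat a pose let the fingers close. It gives the time, the measured TCP pose, the force and the opening at its end, in the units of the state.
- manip.observe(): the state, without advancing time (a new reading comes with each control period).
- manip.get_image(name): name is "scene" or "top"; returns a dict with "image" (480x640x3 uint8, red, green, blue), "range_z" (480x640 float32, mm along the optical axis (not along the pixel's ray), 0 where there is no reading), "intrinsics" (3x3 intrinsics, pixels), "k1" (the pictures are not rectified: a ray, as slopes to the right and down, at radius r is drawn at 1 + k1 r^2 times it, then the intrinsics apply), "T" (4x4, takes a point from camera to world coordinates). Camera axes: x right, y down, z forward; pixel columns grow to the right and rows downward; lengths in mm; the calibration is good to about 2 mm. A picture is of the moment at which its call begins.
- manip.sign_off(): hands the job in, once; it reports no verdict.
The state is a dict: "t": time; "q": joint angles; "dq": joint speeds; "tau": joint torques, N m; "position": TCP position; "eef_rot": TCP orientation; "ft_force": force on the tool from outside, world axes, zero at the start; "torque": the same for the moment, N m; "width": finger opening in mm.
Only numpy, scipy, OpenCV 4.12 (cv2) and the standard library are available. Lean on these libraries where they do the work, as an engineer would, in place of code of your own. Each camera call takes 0.05 s, during which the arm holds its last target.

## Task

Two orders are waiting on serving trays, one with an espresso cup and one with a small steel pitcher. Deal the two wrapped biscuit bars out in turn, one to the tray with the cup first and then the other to the tray with the pitcher, so that each tray ends with one bar lying flat on its floor beside the drink. Set the bars down gently, do not drop them, and let go of them.

Things in the scene. Friction and masses are not known exactly. Their poses are not given: they have to be found in the camera images.
- bar_1_centre (a point): One rigid wrapped biscuit bar, brown, lying flat on the worktop: 150 mm long (its y), 16 mm thick (z, up), 37 mm wide (x) in its straight middle 110 mm, with flat crimped ends 52 mm wide; 53 g. This point is its centre, 8 mm above its underside. The two bars are alike; either may go to either tray. A fixed oven 0.22 m tall stands at x over 0.60 m, y -0.50 to -0.18 m
- bar_2_centre (a point): Another rigid wrapped biscuit bar, brown, lying flat on the worktop: 150 mm long (its y), 16 mm thick (z, up), 37 mm wide (x) in its straight middle 110 mm, with flat crimped ends 52 mm wide; 53 g. This point is its centre, 8 mm above its underside. The two bars are alike; either may go to either tray. A fixed oven 0.22 m tall stands at x over 0.60 m, y -0.50 to -0.18 m
- cup_tray: Low dark wooden tray, 210 (x) x 250 mm (y), fixed; origin on the worktop under its centre. Floor 9 mm, top of the 6 mm rim 24 mm above the worktop; a pull juts 14 mm from each y end. An espresso cup (58 mm wide, 55 tall) stands fixed at y=+70 mm. Free floor: y -119 to +35 mm, x -99 to +99 mm: a bar lies there lengthwise along x, centred at y=-45 mm
- pitcher_tray: Low dark wooden tray, 210 (x) x 250 mm (y), fixed; origin on the worktop under its centre. Floor 9 mm, top of the 6 mm rim 24 mm above the worktop; a pull juts 14 mm from each y end. A small steel milk pitcher (67x60 mm, 76 tall) stands fixed at y=+70 mm. Free floor: y -119 to +35 mm, x -99 to +99 mm: a bar lies there lengthwise along x, centred at y=-45 mm

How it is judged (in metres and radians):
On the way, in this order (a step that is already met when the one before it is completed fails the run):
1. one bar lies released and flat in the tray with the cup, while the tray with the pitcher has none yet (((x of bar_1_centre in the frame of cup_tray between -0.085 and 0.085 m and y of bar_1_centre in the frame of cup_tray between -0.115 and 0.115 m and z of bar_1_centre in the frame of cup_tray between 0.01 and 0.023 m and angle between bar_1_centre's own z axis and vertical below 0.175 rad and contact force between the fingers and bar_1 below 0.3 N and linear speed of bar_1 below 0.03 m/s) or (x of bar_2_centre in the frame of cup_tray between -0.085 and 0.085 m and y of bar_2_centre in the frame of cup_tray between -0.115 and 0.115 m and z of bar_2_centre in the frame of cup_tray between 0.01 and 0.023 m and angle between bar_2_centre's own z axis and vertical below 0.175 rad and contact force between the fingers and bar_2 below 0.3 N and linear speed of bar_2 below 0.03 m/s)) and not (x of bar_1_centre in the frame of pitcher_tray between -0.085 and 0.085 m and y of bar_1_centre in the frame of pitcher_tray between -0.115 and 0.115 m and z of bar_1_centre in the frame of pitcher_tray between 0.01 and 0.023 m and angle between bar_1_centre's own z axis and vertical below 0.175 rad and contact force between the fingers and bar_1 below 0.3 N and linear speed of bar_1 below 0.03 m/s) and not (x of bar_2_centre in the frame of pitcher_tray between -0.085 and 0.085 m and y of bar_2_centre in the frame of pitcher_tray between -0.115 and 0.115 m and z of bar_2_centre in the frame of pitcher_tray between 0.01 and 0.023 m and angle between bar_2_centre's own z axis and vertical below 0.175 rad and contact force between the fingers and bar_2 below 0.3 N and linear speed of bar_2 below 0.03 m/s)), for 0.2 s.
2. each tray has one bar, lying released and flat on its floor ((((x of bar_1_centre in the frame of cup_tray between -0.085 and 0.085 m and y of bar_1_centre in the frame of cup_tray between -0.115 and 0.115 m and z of bar_1_centre in the frame of cup_tray between 0.01 and 0.023 m and angle between bar_1_centre's own z axis and vertical below 0.175 rad and contact force between the fingers and bar_1 below 0.3 N and linear speed of bar_1 below 0.03 m/s) and (x of bar_2_centre in the frame of pitcher_tray between -0.085 and 0.085 m and y of bar_2_centre in the frame of pitcher_tray between -0.115 and 0.115 m and z of bar_2_centre in the frame of pitcher_tray between 0.01 and 0.023 m and angle between bar_2_centre's own z axis and vertical below 0.175 rad and contact force between the fingers and bar_2 below 0.3 N and linear speed of bar_2 below 0.03 m/s)) or ((x of bar_2_centre in the frame of cup_tray between -0.085 and 0.085 m and y of bar_2_centre in the frame of cup_tray between -0.115 and 0.115 m and z of bar_2_centre in the frame of cup_tray between 0.01 and 0.023 m and angle between bar_2_centre's own z axis and vertical below 0.175 rad and contact force between the fingers and bar_2 below 0.3 N and linear speed of bar_2 below 0.03 m/s) and (x of bar_1_centre in the frame of pitcher_tray between -0.085 and 0.085 m and y of bar_1_centre in the frame of pitcher_tray between -0.115 and 0.115 m and z of bar_1_centre in the frame of pitcher_tray between 0.01 and 0.023 m and angle between bar_1_centre's own z axis and vertical below 0.175 rad and contact force between the fingers and bar_1 below 0.3 N and linear speed of bar_1 below 0.03 m/s)))), for 0.2 s.
At the end, for the whole second after the job is handed in: one bar in each tray: its centre inside the tray (within 85 mm of the tray's centre along x and 115 mm along y), 10 to 23 mm above the worktop (it rests at 17 mm, so not on the rim or the drink), tilted less than 10 degrees, released and at rest (under 30 mm/s) ((((x of bar_1_centre in the frame of cup_tray between -0.085 and 0.085 m and y of bar_1_centre in the frame of cup_tray between -0.115 and 0.115 m and z of bar_1_centre in the frame of cup_tray between 0.01 and 0.023 m and angle between bar_1_centre's own z axis and vertical below 0.175 rad and contact force between the fingers and bar_1 below 0.3 N and linear speed of bar_1 below 0.03 m/s) and (x of bar_2_centre in the frame of pitcher_tray between -0.085 and 0.085 m and y of bar_2_centre in the frame of pitcher_tray between -0.115 and 0.115 m and z of bar_2_centre in the frame of pitcher_tray between 0.01 and 0.023 m and angle between bar_2_centre's own z axis and vertical below 0.175 rad and contact force between the fingers and bar_2 below 0.3 N and linear speed of bar_2 below 0.03 m/s)) or ((x of bar_2_centre in the frame of cup_tray between -0.085 and 0.085 m and y of bar_2_centre in the frame of cup_tray between -0.115 and 0.115 m and z of bar_2_centre in the frame of cup_tray between 0.01 and 0.023 m and angle between bar_2_centre's own z axis and vertical below 0.175 rad and contact force between the fingers and bar_2 below 0.3 N and linear speed of bar_2 below 0.03 m/s) and (x of bar_1_centre in the frame of pitcher_tray between -0.085 and 0.085 m and y of bar_1_centre in the frame of pitcher_tray between -0.115 and 0.115 m and z of bar_1_centre in the frame of pitcher_tray between 0.01 and 0.023 m and angle between bar_1_centre's own z axis and vertical below 0.175 rad and contact force between the fingers and bar_1 below 0.3 N and linear speed of bar_1 below 0.03 m/s)))); the robot touches nothing.
It fails at once if a biscuit bar is dropped: it falls freely faster than 0.9 m/s (about 40 mm of fall) (contact force between each of the fingers, anything else and bar_1 below 0.2 N and linear speed of bar_1 above 0.9 m/s).
It fails at once if a biscuit bar is dropped: it falls freely faster than 0.9 m/s (about 40 mm of fall) (contact force between each of the fingers, anything else and bar_2 below 0.2 N and linear speed of bar_2 above 0.9 m/s).
It also fails if it takes over 51 s, if anything falls off the work surface, if the arm or the gripper's body presses on something with over 40 N, if the wrist force passes 120 N, or if a joint passes its speed limit or range.

## Working session

There is one attempt and no reset: what is moved stays moved. The work goes in short steps, Python scripts to look and compute and a tool call to move; the robot and the scene stay as the last step left them, time stands still between calls to the robot, and variables do not carry over. Pictures are saved under pics/ and viewed, and the job is handed in when it is done.

Besides the shell and the picture viewer there is one more tool, called after ">>>" in YAML: its name, and indented under it one key for each argument. carry_out: Moves the arm, as the interface text tells. Its arguments: {"type":"object","properties":{"steps":{"type":"array"}},"required":["steps"]}

```bash
mkdir -p pics; python3 - <<'E'
from rig import manip
import cv2,numpy as np
s=manip.observe()
for k in s: print(k,s[k])
for n in ["scene","top"]:
    d=manip.get_image(n)
    np.savez(f"{n}0.npz",**{k:d[k] for k in d})
    cv2.imwrite(f"pics/{n}0.png",d["image"][:,:,::-1])
    print(n,d["intrinsics"],d["k1"],d["T"])
E
```

```text
t 0.0
q [-1.33410563e+00  2.21220965e-01  1.52763815e+00 -9.80042314e-06
  1.39470358e+00 -1.26055563e-01]
dq [-8.25702553e-05 -2.07038227e-03 -1.22396958e-03  2.46890757e-03
 -4.31837393e-04  1.10815923e-04]
tau [ 1.97077141e-03 -4.94607711e+01 -3.87374282e+01  6.99948217e-02
  5.71865716e-02 -1.45121712e-04]
position [ 221.63279671 -583.64498828  193.52620834]
eef_rot [-9.83245568e-04  9.83596302e-01  1.80381111e-01 -5.92772743e-05]
ft_force [-0.6313861   0.59167804  0.04024503]
torque [-0.0263037  -0.04663312 -0.06113536]
width 86.85533502835867
scene [[488.64575228   0.         324.64451571]
 [  0.         488.64575228 240.15443823]
 [  0.           0.           1.        ]] 0.033727682562836564 [[-7.83927276e-01 -2.36206785e-01  5.74164071e-01 -8.00097812e+01]
 [-6.20290653e-01  3.37320041e-01 -7.08134660e-01  7.44026083e+02]
 [-2.64108368e-02 -9.11274681e-01 -4.10951241e-01  4.67506111e+02]
 [ 0.00000000e+00  0.00000000e+00  0.00000000e+00  1.00000000e+00]]
top [[483.70921494   0.         323.13205622]
 [  0.         483.70921494 244.12450705]
 [  0.           0.           1.        ]] -0.013487335564786665 [[-1.01491240e-02 -9.95641920e-01  9.27047074e-02  4.44319549e+02]
 [-9.99947145e-01  1.02578102e-02  6.95954873e-04 -3.67892632e+00]
 [-1.64386914e-03 -9.26927442e-02 -9.95693403e-01  1.02436364e+03]
 [ 0.00000000e+00  0.00000000e+00  0.00000000e+00  1.00000000e+00]]
```

View pics/top0.png

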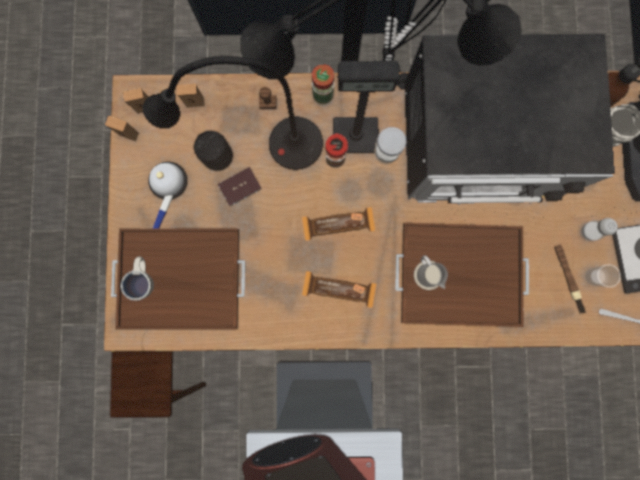

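View pics/scene0.png

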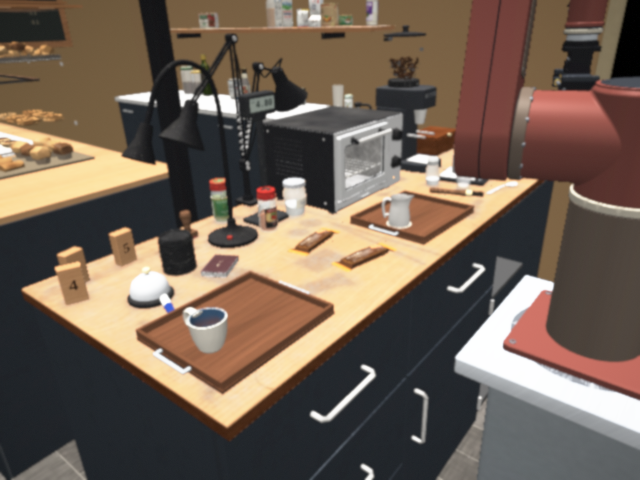

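The top view shows both trays, each with its long axis along image u (world y). The left tray has a drink at (135,285) and the right tray at (430,273). The bars are at (340,223) and (340,289). Next I'll measure them, and check the drink heights to tell cup from pitcher.

```bash
cat > h.py <<'E'
import numpy as np,cv2
from scipy.spatial.transform import Rotation as R
def load(n): return dict(np.load(n,allow_pickle=True))
def rays(d,uv):
    K=d["intrinsics"];uv=np.atleast_2d(uv).astype(float)
    s=(uv-K[:2,2])/[K[0,0],K[1,1]]; r=s.copy()
    for _ in range(20): r=s/(1+float(d["k1"])*(r**2).sum(1,keepdims=True))
    return np.c_[r,np.ones(len(r))]
def onplane(d,uv,z):
    T=d["T"];w=rays(d,uv)@T[:3,:3].T;o=T[:3,3]
    return o+w*((z-o[2])/w[:,2])[:,None]
def cloud(d):
    v,u=np.mgrid[:480,:640]; r=rays(d,np.c_[u.ravel(),v.ravel()])
    p=r*d["range_z"].reshape(-1,1); T=d["T"]
    return (p@T[:3,:3].T+T[:3,3]).reshape(480,640,3)
def rect(d,mask,z):
    c=max(cv2.findContours(mask,cv2.RETR_EXTERNAL,cv2.CHAIN_APPROX_NONE)[0],key=cv2.contourArea)[:,0,:]
    P=onplane(d,c,z)[:,:2].astype(np.float32)
    return cv2.minAreaRect(P)
E
python3 - <<'E'
from h import *
d=load("top0.npz");im=d["image"];C=cloud(d);Z=C[...,2]
hsv=cv2.cvtColor(im,cv2.COLOR_RGB2HSV)
print("table z",np.median(Z[300:340,260:380]))
for n,u,v in [("cup",135,285),("pitch",430,273)]:
    r=C[v-18:v+18,u-18:u+18].reshape(-1,3); print(n,np.percentile(r[:,2],[5,50,90,98,100]))
    h=r[r[:,2]>35]; print(h.min(0),h.max(0))
# orange ends
for n,(a,b) in {"far":(195,245),"near":(262,312)}.items():
    for m,(u0,u1) in {"L":(295,318),"R":(362,382)}.items():
        s=hsv[a:b,u0:u1]; k=((s[...,0]<22)&(s[...,1]>185)&(s[...,2]>150))
        yy,xx=np.nonzero(k); print(n,m,k.sum(),xx.mean()+u0,yy.mean()+a,onplane(d,[xx.mean()+u0,yy.mean()+a],8))
print(hsv[220,300:380:6].tolist()); print(hsv[214:232,370].tolist())
big=cv2.resize(im[190:320,280:400],None,fx=5,fy=5,interpolation=cv2.INTER_CUBIC)
cv2.imwrite("pics/barzoom.png",cv2.resize(big,(553,600))[:,:,::-1])
# trays dark
for n,(u0,u1) in {"left":(112,245),"right":(395,530)}.items():
    k=np.zeros((480,640),np.uint8); s=hsv[222:335,u0:u1]
    k[222:335,u0:u1]=(s[...,2]<115)*255
    k=cv2.morphologyEx(k,cv2.MORPH_OPEN,np.ones((7,7)))
    print(n,rect(d,k,24))
# obstacles in y -150..150
for zmin in (40,80,120,200,300):
    m=(Z>zmin)&(np.abs(C[...,1])<160)&(C[...,0]>300)&(C[...,0]<720)
    if m.any(): print(zmin,m.sum(),C[m].min(0),C[m].max(0))
E
```

```text
table z -0.830240965717735
cup [   6.75955473   22.73257415   61.59706531   64.53382235 1024.36363607]
[426.44520762  -3.67892632  35.0663934 ] [ 492.08723869  400.25705452 1024.36363607]
pitch [   6.23569303   11.40729673   71.7610988    78.88238237 1024.36363607]
[ 444.08299378 -247.15118007   35.05613304] [ 508.43592997   -3.67892632 1024.36363607]
far L 0 nan nan [[nan nan nan]]
far R 0 nan nan [[nan nan nan]]
near L 0 nan nan [[nan nan nan]]
near R 0 nan nan [[nan nan nan]]
[[15, 111, 175], [16, 167, 191], [13, 132, 114], [13, 88, 125], [14, 78, 128], [14, 65, 152], [15, 71, 141], [12, 68, 136], [11, 98, 125], [11, 120, 144], [12, 112, 159], [11, 126, 93], [15, 163, 204], [14, 98, 166]]
[[16, 170, 206], [15, 169, 208], [15, 168, 205], [16, 170, 204], [16, 167, 205], [16, 169, 201], [15, 169, 201], [16, 167, 199], [16, 169, 195], [15, 167, 195], [15, 166, 193], [15, 167, 189], [15, 167, 183], [15, 164, 180], [15, 165, 172], [15, 158, 169], [15, 147, 167], [14, 126, 168]]
left ((471.2212829589844, 297.9490966796875), (250.58677673339844, 206.50205993652344), 89.50786590576172)
right ((472.6348876953125, -289.0320129394531), (248.6839141845703, 204.23907470703125), 87.4930191040039)
40 1803 [ 444.31954916 -159.869512     40.20148494] [ 719.97200653   -3.67892632 1024.36363607]
80 1563 [ 444.31954916 -159.869512     80.2313155 ] [ 719.97200653   -3.67892632 1024.36363607]
120 1199 [ 444.31954916   -3.67892632 1024.36363607] [ 444.31954916   -3.67892632 1024.36363607]
200 1199 [ 444.31954916   -3.67892632 1024.36363607] [ 444.31954916   -3.67892632 1024.36363607]
300 1199 [ 444.31954916   -3.67892632 1024.36363607] [ 444.31954916   -3.67892632 1024.36363607]<stdin>:12: RuntimeWarning: Mean of empty slice.
  ret = ret.dtype.type(ret / rcount)
```

```bash
python3 - <<'E'
from h import *
d=load("scene0.npz");im=d["image"]
a=cv2.resize(im[280:370,150:260],(400,327),interpolation=cv2.INTER_CUBIC)
b=cv2.resize(im[180:270,350:460],(400,327),interpolation=cv2.INTER_CUBIC)
cv2.imwrite("pics/drinks.png",np.hstack([a,b])[:,:,::-1])
E
```

```text
(no output)
```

View pics/drinks.png

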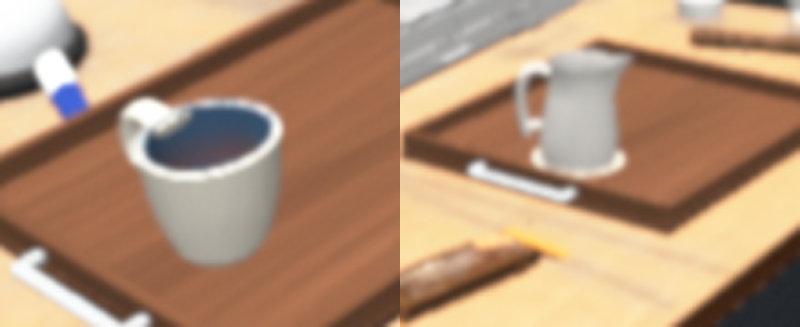

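View pics/barzoom.png

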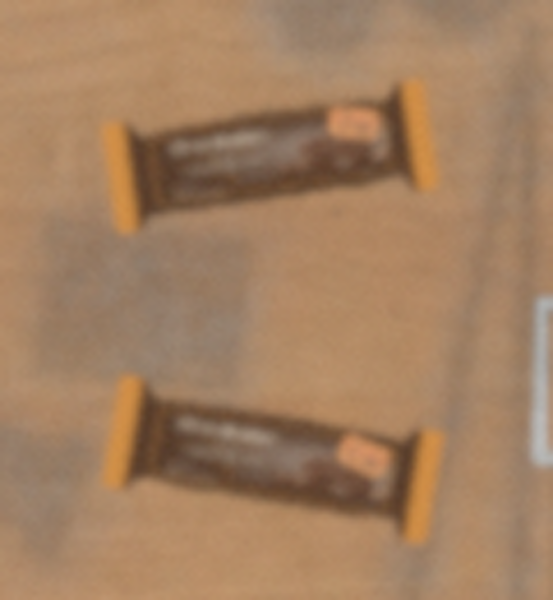

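The left tray (world +y) holds the cup with dark coffee, top about 64 mm. The right tray holds the pitcher, about 80 mm. The bars' orange ends sit near image (305,225)/(370,219) for the far bar and (306,283)/(371,295) for the near one.

```bash
python3 - <<'E'
from h import *
from rig import manip
d=load("top0.npz");im=d["image"];C=cloud(d);Z=C[...,2]
hsv=cv2.cvtColor(im,cv2.COLOR_RGB2HSV)
for n,(a,b) in {"far":(200,245),"near":(264,312)}.items():
    e=[]
    for m,(u0,u1) in {"L":(298,313),"R":(364,380)}.items():
        s=hsv[a:b,u0:u1]; k=((s[...,0]<20)&(s[...,1]>145)&(s[...,2]>150))
        nn,lab,st,cc=cv2.connectedComponentsWithStats(k.astype(np.uint8)); i=1+st[1:,4].argmax()
        p=cc[i]+[u0,a]; w=onplane(d,p,4)[0]; print(n,m,st[i],p,w.round(1)); e.append(w)
    v=e[0]-e[1]; print(n,"centre",(e[0]+e[1])/2,"len",np.linalg.norm(v),"angle of +y axis vs world y, deg",np.degrees(np.arctan2(-v[0],v[1])))
val=d["range_z"]>0
for y0,y1 in [(-180,-60),(-60,0),(0,60),(60,160)]:
  for x0,x1 in [(560,600),(600,640),(640,680),(680,740)]:
    m=val&(C[...,1]>y0)&(C[...,1]<y1)&(C[...,0]>x0)&(C[...,0]<x1); print(y0,x0,np.percentile(C[m][:,2],[50,97,99.8]).round() if m.any() else None,(m.sum()))
E
```

```text
far L [  5  17   7  23 107] [305.88785047 227.76635514] [574.6  33.3   4. ]
far R [  3   8   8  23 111] [370.40540541 219.04504505] [ 591.9 -104.1    4. ]
far centre [583.25964363 -35.40665691   4.        ] len 138.55590052689334 angle of +y axis vs world y, deg 7.167310762236448
near L [  5   8   8  23 108] [306.31481481 283.08333333] [457.4  33.2   4. ]
near R [  4  20   8  23 111] [371.24324324 294.84684685] [ 431.4 -102.8    4. ]
near centre [444.3964095  -34.79631496   4.        ] len 138.52913166826127 angle of +y axis vs world y, deg -10.82018471725671
-180 560 [ 1. 18. 24.] 1063
-180 600 [-0.  9. 16.] 1006
-180 640 [-1.  3.  5.] 1025
-180 680 [  1. 149. 220.] 2026
-60 560 [14. 17. 19.] 540
-60 600 [-1.  4. 15.] 496
-60 640 [-1.  3.  5.] 501
-60 680 [ 37. 107. 109.] 1084
0 560 [ 5. 16. 17.] 499
0 600 [-1.  3.  4.] 523
0 640 [-0.  3.  5.] 505
0 680 [ 8. 23. 28.] 832
60 560 [-1.  3.  5.] 877
60 600 [-1.  3.  5.] 851
60 640 [ 0. 14. 16.] 889
60 680 [ 1. 21. 26.] 1305
```

```bash
cat >> h.py <<'E'
def plan(x,y,z,phi_deg):
    from rig import manip
    s=manip.observe(); q=s["eef_rot"]; Rc=R.from_quat([q[1],q[2],q[3],q[0]])
    c=np.radians(phi_deg); ty=np.array([np.cos(c),np.sin(c),0]); tz=np.array([0,0,-1.]); 
    best=None
    for sg in (1,-1):
        Rt=R.from_matrix(np.c_[np.cross(sg*ty,tz),sg*ty,tz]); rv=(Rc.inv()*Rt).as_rotvec()
        if best is None or np.linalg.norm(rv)<np.linalg.norm(best): best=rv
    t=Rc.inv().apply(np.array([x,y,z])-s["position"])
    print("t",round(s["t"],2),"pos",s["position"].round(1),"q",s["q"].round(2),"F",s["ft_force"].round(1),"w",round(s["width"],1))
    print("ROW",best.round(4).tolist(),t.round(1).tolist(), "dist",np.linalg.norm(t).round(1))
E
python3 - <<'E'
from h import *
plan(444.4,-34.8,150,-10.8)
d=load("top0.npz");C=cloud(d)
m=(d["range_z"]>0)&(C[...,2]>35)&(C[...,2]<300)&(C[...,0]>600)&(C[...,0]<760)&(C[...,1]<160)&(C[...,1]>-170)
n,l,st,cc=cv2.connectedComponentsWithStats(m.astype(np.uint8))
for i in range(1,n):
    if st[i,4]>10: print(st[i],C[l==i].min(0).round(),C[l==i].max(0).round())
E
```

```text
t 0.1 pos [ 221.7 -583.7  193.6] q [-1.33  0.22  1.53 -0.    1.39 -0.13] F [ 0.5 -0.3  0.1] w 87.1
ROW [-0.0014, -0.0011, -1.0195] [403.0, -434.1, 44.5] dist 594.0
[283  87  18  57 359] [749.  43.  36.] [760.  64. 299.]
[376 128  31  35 824] [ 705. -169.   35.] [ 760. -112.  100.]
[325 134  23  32 573] [701. -52.  35.] [746.  -9. 110.]
```

>>> carry_out:
  steps:
    - [0,0,-1.02,403,-434,44,87]
    - [0,0,-1.02,403,-434,44,87]
    - [0,0,-1.02,403,-434,44,87]
    - [0,0,-1.02,403,-434,44,87]
    - [0,0,-1.02,403,-434,44,87]

```text
t: 0.6
position: [315.7, -351.2, 175.5]
eef_rot: [-0.0, 0.848, 0.53, 0.0]
ft_force: [0.8, 0.4, 0.2]
width: 87.0
```

```bash
python3 -c "
from h import *
plan(444.4,-34.8,150,-10.8)"
```

```text
t 0.6 pos [ 315.7 -351.2  175.5] q [-1.01 -0.14  1.93  0.    1.35 -0.55] F [0.8 0.4 0.2] w 87.0
ROW [-0.0003, -0.0005, -0.2639] [340.8, -22.6, 25.6] dist 342.5
```

>>> carry_out:
  steps:
    - [0,0,-0.26,341,-23,25,87]
    - [0,0,-0.26,341,-23,25,87]
    - [0,0,-0.26,341,-23,25,87]
    - [0,0,-0.26,341,-23,25,87]
    - [0,0,-0.26,341,-23,25,87]

```text
t: 1.1
position: [410.7, -120.8, 157.7]
eef_rot: [0.0, 0.774, 0.634, 0.0]
ft_force: [0.3, -0.5, -0.2]
width: 86.7
```

```bash
python3 -c "
from h import *
plan(444.4,-34.8,80,-10.8)"
```

```text
t 1.1 pos [ 410.7 -120.8  157.7] q [-0.47 -0.24  2.05  0.    1.33 -0.27] F [ 0.3 -0.5 -0.2] w 86.7
ROW [0.0004, 0.0001, -0.0099] [90.9, 16.1, 77.7] dist 120.7
```

>>> carry_out:
  steps:
    - [0,0,-0.01,45,8,38,87]
    - [0,0,-0.01,91,16,78,87]
    - [0,0,-0.01,91,16,78,87]
    - [0,0,-0.01,91,16,78,87]
    - [0,0,-0.01,91,16,78,87]

```text
t: 1.6
position: [443.8, -36.7, 79.8]
eef_rot: [-0.0, 0.77, 0.638, -0.0]
ft_force: [0.7, 0.1, 0.5]
width: 87.0
```

```bash
python3 -c "
from h import *
from rig import manip
plan(444.4,-34.8,4,-10.8)
d=manip.get_image('scene'); cv2.imwrite('pics/s1.png',d['image'][:,:,::-1])"
```

```text
t 1.6 pos [443.8 -36.7  79.8] q [-0.26 -0.1   2.09 -0.    1.15 -0.07] F [0.7 0.1 0.5] w 87.0
ROW [-0.001, 0.0004, 0.0018] [2.0, 0.3, 75.8] dist 75.9
```

View pics/s1.png

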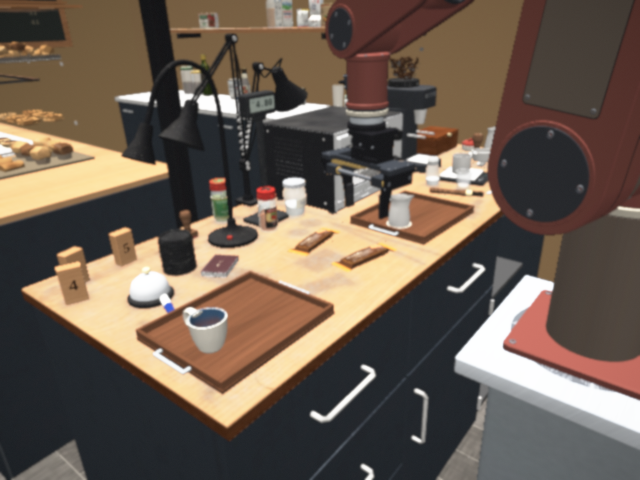

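```bash
python3 -c "
from h import *
d=load('scene0.npz');T=d['T']
for P in [(443.8,-36.7,79.8),(401,-28,80),(487,-45,80),(444,-35,16)]:
    c=T[:3,:3].T@(np.array(P)-T[:3,3]); s=c[:2]/c[2]; s=s*(1+float(d['k1'])*(s@s)); print(P,s*488.6+[324.6,240.2])
from rig import manip
im=manip.get_image('scene')['image'];cv2.imwrite('pics/s1z.png',cv2.resize(im[140:290,290:450],(640,600))[:,:,::-1])"
```

```text
(443.8, -36.7, 79.8) [365.07491928 223.90386959]
(401, -28, 80) [380.36362872 229.79112188]
(487, -45, 80) [350.43343704 218.20845012]
(444, -35, 16) [364.31707601 251.91823829]
```

View pics/s1z.png

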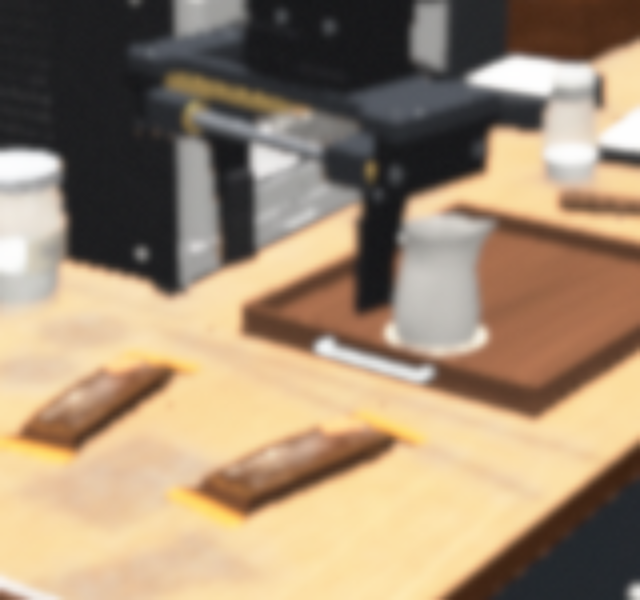

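The finger tips appear about 13 px higher than I predicted, at (349,204) and (383,217). The bar centre is off by a few px too. I'll cross-check both cameras before descending.

```bash
python3 - <<'E'
from h import *
from rig import manip
print(manip.observe()["position"])
d=manip.get_image("scene");np.savez("scene1.npz",**d);t=manip.get_image("top");np.savez("top1.npz",**t)
cv2.imwrite('pics/t1.png',t['image'][:,:,::-1])
C=cloud(d)
for n,(u,v) in {"tipfar":(349,202),"tipnear":(381,214),"bar":(363,257),"table":(400,280),"trayL":(250,320)}.items():
    a=C[v-1:v+2,u-1:u+2].reshape(-1,3); print(n,np.median(a,0).round(1))
hsv=cv2.cvtColor(d["image"],cv2.COLOR_RGB2HSV)
k=((hsv[...,0]<24)&(hsv[...,0]>10)&(hsv[...,1]>170)&(hsv[...,2]>190)).astype(np.uint8)
n,l,st,cc=cv2.connectedComponentsWithStats(k)
for i in range(1,n):
    if st[i,4]>15 and 280<cc[i][0]<410 and 220<cc[i][1]<290: print(cc[i].round(1),st[i,4],onplane(d,cc[i],4).round(1), np.median(C[l==i],0).round(1))
E
```

```text
[444.7504399  -37.77821539  80.96950331]
tipfar [487.7 -40.6 117.8]
tipnear [394.7 -18.5 119.2]
bar [434.6 -17.2  13.8]
table [336.    1.2  -1.2]
trayL [460.1 283.9   8.9]
```

View pics/t1.png

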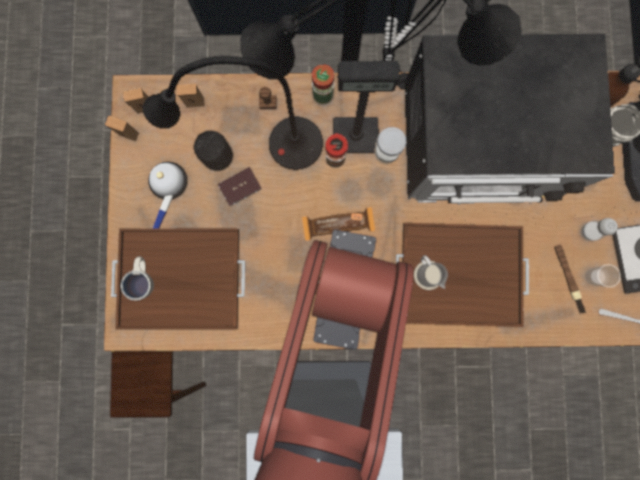

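```bash
python3 - <<'E'
from h import *
d=load("scene1.npz");C=cloud(d)
for u in (347,350,381,384):
    print(u,[(v,*C[v,u].round(0).astype(int)) for v in range(192,228,2)])
E
```

```text
347 [(192, np.int64(490), np.int64(-38), np.int64(140)), (194, np.int64(489), np.int64(-36), np.int64(137)), (196, np.int64(488), np.int64(-35), np.int64(133)), (198, np.int64(491), np.int64(-38), np.int64(127)), (200, np.int64(492), np.int64(-39), np.int64(122)), (202, np.int64(488), np.int64(-35), np.int64(119)), (204, np.int64(490), np.int64(-37), np.int64(114)), (206, np.int64(490), np.int64(-37), np.int64(110)), (208, np.int64(658), np.int64(-267), np.int64(-2)), (210, np.int64(647), np.int64(-251), np.int64(0)), (212, np.int64(639), np.int64(-241), np.int64(-1)), (214, np.int64(628), np.int64(-226), np.int64(1)), (216, np.int64(620), np.int64(-215), np.int64(0)), (218, np.int64(614), np.int64(-206), np.int64(-1)), (220, np.int64(606), np.int64(-195), np.int64(-1)), (222, np.int64(597), np.int64(-183), np.int64(-1)), (224, np.int64(588), np.int64(-171), np.int64(0)), (226, np.int64(581), np.int64(-161), np.int64(0))]
350 [(192, np.int64(488), np.int64(-46), np.int64(138)), (194, np.int64(488), np.int64(-45), np.int64(134)), (196, np.int64(488), np.int64(-45), np.int64(129)), (19
[... 1949 characters left out ...]
.int64(-22), np.int64(147)), (202, np.int64(388), np.int64(-19), np.int64(144)), (204, np.int64(392), np.int64(-24), np.int64(138)), (206, np.int64(393), np.int64(-26), np.int64(133)), (208, np.int64(392), np.int64(-26), np.int64(129)), (210, np.int64(393), np.int64(-27), np.int64(124)), (212, np.int64(392), np.int64(-25), np.int64(121)), (214, np.int64(393), np.int64(-27), np.int64(116)), (216, np.int64(393), np.int64(-28), np.int64(111)), (218, np.int64(523), np.int64(-239), np.int64(9)), (220, np.int64(515), np.int64(-226), np.int64(9)), (222, np.int64(508), np.int64(-216), np.int64(9)), (224, np.int64(502), np.int64(-206), np.int64(9)), (226, np.int64(479), np.int64(-168), np.int64(21))]
```

The reported TCP z is 81, but with the jaws open the visible tips are at about z=109. Either the tips retract as they open or there is an offset. I'll partly close in mid-air and look.

>>> carry_out:
  steps:
    - [0,0,0,0,0,0,45]
    - [0,0,0,0,0,0,45]
    - [0,0,0,0,0,0,45]
    - [0,0,0,0,0,0,45]

```text
t: 2.2
position: [444.1, -36.8, 80.0]
eef_rot: [0.0, 0.77, 0.637, 0.0]
ft_force: [-0.7, 0.0, -1.2]
width: 62.8
```

```bash
cat > tips.py <<'E'
from h import *
from rig import manip
import sys
s=manip.observe(); print(s["position"].round(1),s["width"])
d=manip.get_image("scene"); C=cloud(d); p=s["position"]
m=(d["range_z"]>0)&(abs(C[...,0]-p[0])<75)&(abs(C[...,1]-p[1])<40)&(C[...,2]>30)&(C[...,2]<p[2]+60)
v,u=np.nonzero(m); x=C[m]
for lo in range(int(p[0])-70,int(p[0])+70,10):
    k=(x[:,0]>=lo)&(x[:,0]<lo+10)
    if k.sum()>5: print(lo,k.sum(),"zmin",np.sort(x[k,2])[:4].round(0),"y",x[k,1].min().round(),x[k,1].max().round())
cv2.imwrite(sys.argv[1],cv2.resize(d["image"][140:290,290:450],(640,600))[:,:,::-1])
E
python3 tips.py pics/s2z.png
```

```text
[444.1 -36.8  80. ] 62.82291382652511
394 51 zmin [109. 109. 110. 110.] y -41.0 -20.0
404 96 zmin [107. 108. 108. 109.] y -42.0 -16.0
464 23 zmin [108. 110. 110. 110.] y -50.0 -36.0
474 112 zmin [108. 108. 108. 108.] y -53.0 -31.0
484 13 zmin [109. 111. 113. 116.] y -36.0 -32.0
```

View pics/s2z.png

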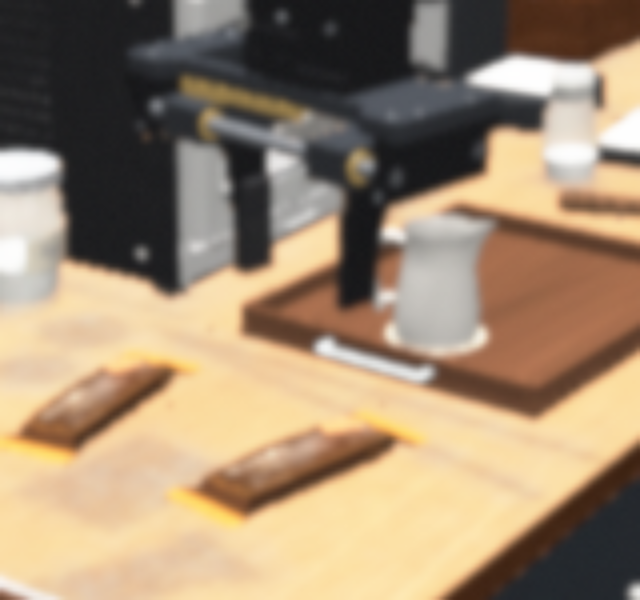

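The fingers slide parallel, so retraction isn't the cause: the visible tips really sit about 28 mm above the reported TCP, while xy agrees. I'll check where the body bottom is, then descend in stages by camera.

```bash
python3 - <<'E'
from h import *
from rig import manip
d=manip.get_image("scene");C=cloud(d)
for u in (340,360,375,390,400): print(u,[(v,C[v,u].round(0).astype(int).tolist()) for v in range(160,200,3)])
t=manip.get_image("top");D=cloud(t)
for u,v in [(345,240),(365,245),(330,335),(345,340),(320,330)]: print("top",u,v,D[v,u].round(0))
# cross-check heights of pitcher in both views
m=(C[...,0]>440)&(C[...,0]<520)&(C[...,1]>-260)&(C[...,1]<-180)&(C[...,2]>40)&(C[...,2]<130);print("scene pitcher",np.percentile(C[m][:,2],[50,95,99]))
m=(C[...,0]>690)&(C[...,0]<755)&(C[...,1]>-60)&(C[...,1]<0)&(C[...,2]>40);print("scene jar",np.percentile(C[m],[1,99],axis=0))
E
```

```text
340 [(160, [493, -18, 212]), (163, [496, -22, 204]), (166, [491, -15, 201]), (169, [484, -6, 198]), (172, [484, -6, 192]), (175, [485, -7, 185]), (178, [623, -190, 109]), (181, [625, -193, 100]), (184, [624, -191, 93]), (187, [621, -187, 87]), (190, [626, -194, 76]), (193, [620, -186, 71]), (196, [625, -192, 61]), (199, [624, -191, 53])]
360 [(160, [439, -11, 221]), (163, [437, -8, 217]), (166, [441, -13, 209]), (169, [441, -13, 203]), (172, [647, -313, 90]), (175, [436, -6, 194]), (178, [434, -3, 189]), (181, [679, -360, 47]), (184, [628, -285, 67]), (187, [620, -273, 63]), (190, [624, -280, 52]), (193, [631, -290, 40]), (196, [632, -291, 31]), (199, [632, -292, 22])]
375 [(160, [401, -4, 229]), (163, [402, -5, 223]), (166, [401, -4, 217]), (169, [401, -4, 212]), (172, [410, -18, 201]), (175, [400, -4, 200]), (178, [391, 10, 199]), (181, [391, 11, 194]), (184, [391, 10, 188]), (187, [391, 11, 182]), (190, [410, -20, 164]), (193, [411, -21, 158]), (196, [410, -20, 152]), (199, [411, -22, 145])]
390 [(160, [391, -41, 222]), (163, [383, -27, 220]), (166, [373, -10, 220]), (169, [363, 5
[... 169 characters left out ...]
3, [627, -439, -2]), (196, [491, -212, 81]), (199, [491, -212, 73])]
400 [(160, [613, -465, 94]), (163, [367, -37, 220]), (166, [357, -20, 220]), (169, [353, -12, 217]), (172, [352, -12, 211]), (175, [354, -16, 204]), (178, [360, -26, 195]), (181, [357, -22, 191]), (184, [356, -21, 186]), (187, [356, -22, 180]), (190, [614, -474, 0]), (193, [568, -393, 22]), (196, [479, -239, 75]), (199, [480, -241, 67])]
top 345 240 [526. -40. 221.]
top 365 245 [517. -73. 221.]
top 330 335 [369. -13. 221.]
top 345 340 [361. -38. 217.]
top 320 330 [377.   3. 219.]
scene pitcher [66.03085327 79.24619672 81.32009617]
scene jar [[700.47790588 -45.50377224  40.90211194]
 [738.76967725  -6.20352812 105.81129188]]
```

Both cameras agree: the body spans z=178 to 221, so the whole tool really stands about 28 mm higher than the reported TCP. I'll work from camera z and check again as it descends.

>>> carry_out:
  steps:
    - [0,0,0,2,0,25,75]
    - [0,0,0,2,0,50,75]
    - [0,0,0,2,0,50,75]
    - [0,0,0,2,0,50,75]

```text
t: 2.75
position: [444.1, -34.5, 29.9]
eef_rot: [-0.001, 0.77, 0.638, -0.0]
ft_force: [0.3, -0.2, 0.5]
width: 72.0
```

```bash
python3 tips.py pics/s3z.png; python3 -c "
from h import *
plan(444.4,-34.8,4,-10.8)"
```

```text
[444.1 -34.5  29.9] 72.02506472911651
394 123 zmin [57. 58. 58. 59.] y -39.0 -12.0
404 30 zmin [56. 59. 59. 60.] y -21.0 -16.0
474 101 zmin [57. 58. 58. 58.] y -51.0 -29.0
484 41 zmin [56. 57. 58. 59.] y -37.0 -28.0
t 2.8 pos [445.  -34.8  30.7] q [-0.26 -0.02  2.12  0.    1.04 -0.07] F [0.2 0.2 0. ] w 73.8
ROW [0.0006, 0.0, 0.0005] [-0.1, -0.6, 26.7] dist 26.7
```

View pics/s3z.png

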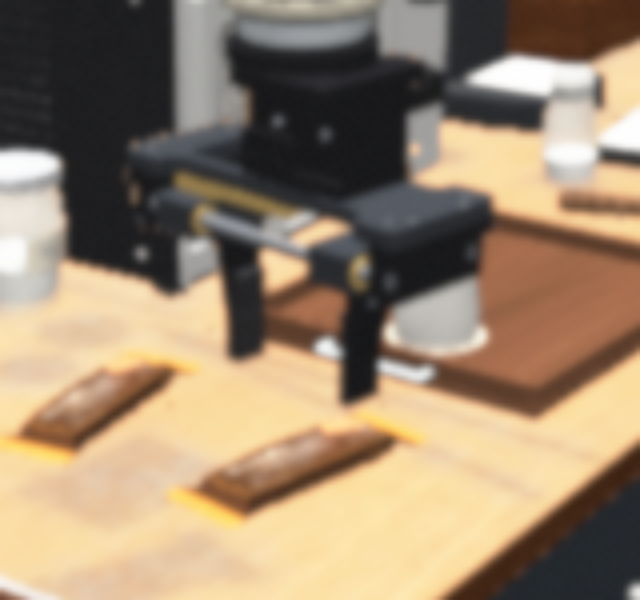

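Offset is constant: tips at 57.5 with 30 reported, and xy is on the bar. Descending further.

>>> carry_out:
  steps:
    - [0,0,0,0,-0.5,20,75]
    - [0,0,0,0,-0.5,40,75]
    - [0,0,0,0,-0.5,42,75]
    - [0,0,0,0,-0.5,42,75]

```text
t: 3.2
position: [444.5, -34.7, -11.3]
eef_rot: [0.0, 0.77, 0.638, 0.0]
ft_force: [-0.0, 0.1, 0.5]
width: 74.9
```

```bash
sed -i 's/>30)&(C\[...,2\]<p/>(30 if p[2]>25 else 5))\&(C[...,2]<p/' tips.py; python3 tips.py pics/s4z.png; python3 -c "
from h import *
plan(444.4,-34.8,4,-10.8)"
```

```text
[444.5 -34.7 -11.3] 74.87217242217262
394 120 zmin [16. 17. 17. 17.] y -40.0 -14.0
404 22 zmin [15. 17. 18. 19.] y -20.0 -16.0
424 92 zmin [5. 6. 6. 6.] y -51.0 5.0
434 67 zmin [12. 12. 13. 13.] y -72.0 3.0
444 75 zmin [12. 12. 13. 13.] y -72.0 5.0
454 50 zmin [12. 12. 12. 13.] y -55.0 5.0
474 94 zmin [16. 16. 17. 18.] y -53.0 -30.0
484 44 zmin [16. 17. 17. 18.] y -39.0 -31.0
t 3.25 pos [445.  -34.9 -10.8] q [-0.26  0.06  2.13  0.    0.95 -0.07] F [-0.9  0.3 -0.1] w 74.9
ROW [0.0016, 0.0001, 0.0005] [-0.0, -0.6, -14.8] dist 14.8
```

View pics/s4z.png

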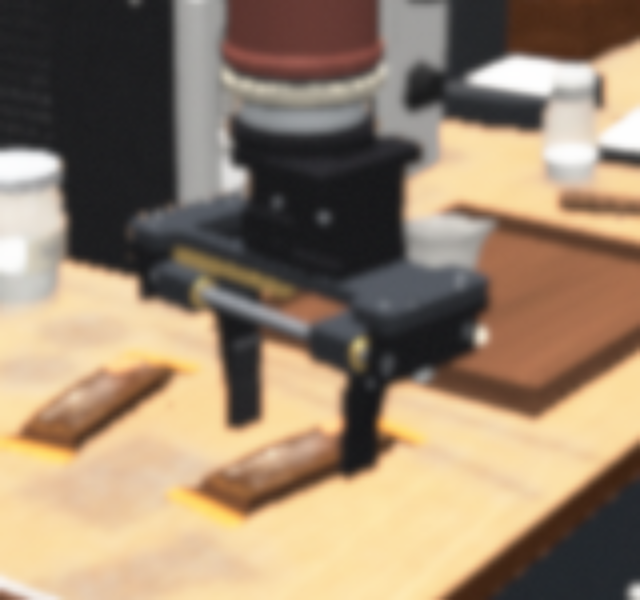

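>>> carry_out:
  steps:
    - [0,0,0,0,-0.5,5,75]
    - [0,0,0,0,-0.5,9,75]
    - [0,0,0,0,-0.5,12,75]
    - [0,0,0,0,-0.5,12,75]

```text
t: 3.65
position: [443.1, -34.4, -24.5]
eef_rot: [-0.0, 0.77, 0.638, -0.0]
ft_force: [-0.0, -0.4, -0.5]
width: 75.1
```

```bash
python3 tips.py pics/s5z.png
```

```text
[443.1 -34.4 -24.5] 75.11775611356181
393 111 zmin [5. 6. 6. 7.] y -37.0 -13.0
403 16 zmin [ 6.  7.  9. 10.] y -20.0 -16.0
423 90 zmin [5. 5. 5. 5.] y -49.0 5.0
433 77 zmin [11. 12. 12. 12.] y -68.0 5.0
443 71 zmin [12. 12. 12. 12.] y -74.0 3.0
453 56 zmin [12. 12. 12. 12.] y -63.0 5.0
463 11 zmin [12. 12. 12. 13.] y -29.0 4.0
473 89 zmin [5. 6. 6. 6.] y -52.0 -30.0
483 40 zmin [5. 5. 6. 7.] y -38.0 -30.0
```

View pics/s5z.png

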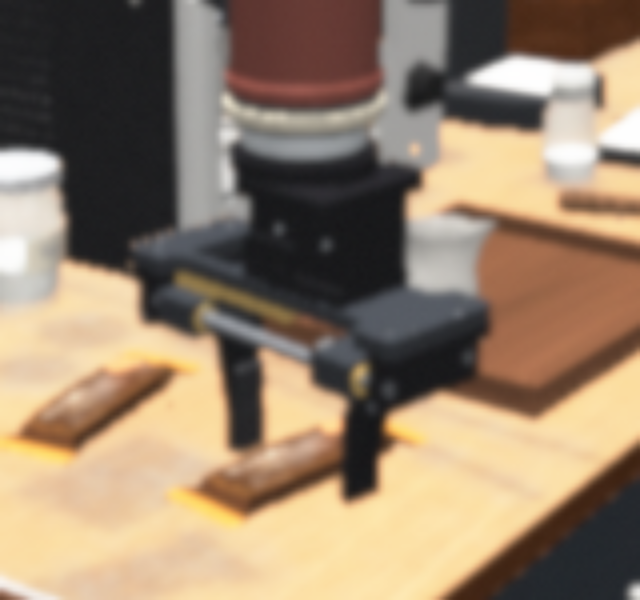

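No contact, and the tips straddle the bar's middle a few mm above the worktop. Closing.

>>> carry_out:
  steps:
    - [0,0,0,0,0,0,20]
    - [0,0,0,0,0,0,20]
    - [0,0,0,0,0,0,20]
    - [0,0,0,0,0,0,20]
    - [0,0,0,0,0,0,20]

```text
t: 4.2
position: [443.5, -34.6, -24.1]
eef_rot: [0.0, 0.77, 0.638, 0.0]
ft_force: [-0.3, -0.0, -0.4]
width: 42.8
```

>>> carry_out:
  steps:
    - [0,0,0,0,0,0,20]
    - [0,0,0,0,0,0,20]
    - [0,0,0,0,0,0,20]
    - [0,0,0,0,0,-10,20]
    - [0,0,0,0,0,-20,20]

```text
t: 4.7
position: [443.1, -34.4, -3.7]
eef_rot: [-0.0, 0.77, 0.638, -0.0]
ft_force: [0.4, 0.5, -0.5]
width: 36.4
```

```bash
python3 tips.py pics/s6z.png; python3 -c "
from h import *
plan(444.4,-34.8,60,-10.8)"
```

```text
[443.1 -34.4  -3.7] 36.40274689530756
413 162 zmin [22. 23. 23. 23.] y -73.0 -16.0
423 89 zmin [23. 23. 23. 23.] y -73.0 5.0
433 44 zmin [23. 33. 34. 34.] y -43.0 5.0
443 58 zmin [32. 33. 33. 33.] y -60.0 4.0
453 105 zmin [32. 33. 33. 33.] y -62.0 4.0
463 51 zmin [30. 33. 33. 33.] y -43.0 5.0
t 4.75 pos [444.8 -34.8  -1.7] q [-0.26  0.04  2.13  0.    0.97 -0.07] F [1.1 0.9 0.8] w 36.7
ROW [0.0024, 0.0001, 0.0006] [-0.1, -0.3, -61.7] dist 61.7
```

View pics/s6z.png

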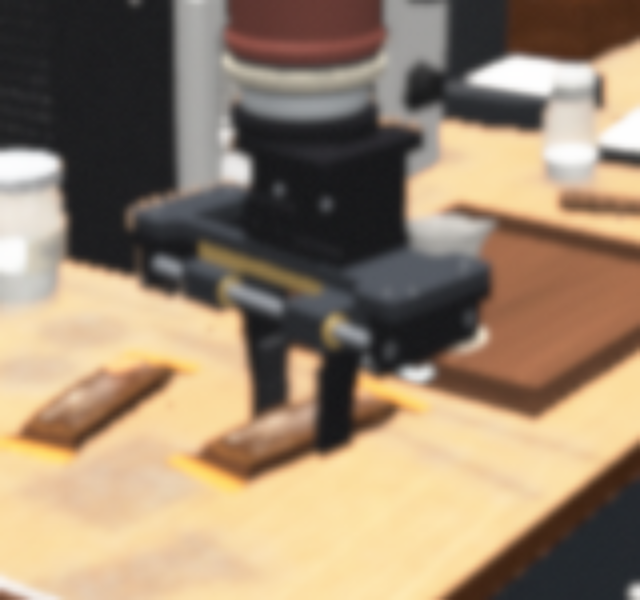

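The bar is gripped (width 36.6) and lifted level. Carry it to the cup tray: centre (471,298), placing at tray y=-65 for body clearance, with the jaws along y.

>>> carry_out:
  steps:
    - [0,0,0,0,0,-25,20]
    - [0,0,0,0,0,-50,20]
    - [0,0,0,0,0,-75,20]
    - [0,0,0,0,0,-80,20]
    - [0,0,0,0,0,-80,20]

```text
t: 5.25
position: [444.6, -34.8, 77.0]
eef_rot: [0.001, 0.77, 0.638, 0.001]
ft_force: [0.0, 0.7, -1.1]
width: 36.6
```

```bash
python3 -c "
from h import *
plan(471,233,78,-90.5)"
```

```text
t 5.25 pos [444.6 -34.8  77. ] q [-0.26 -0.1   2.09 -0.    1.14 -0.07] F [ 0.   0.7 -1.1] w 36.6
ROW [0.0027, -0.002, 1.3915] [268.0, -24.1, -1.2] dist 269.1
```

>>> carry_out:
  steps:
    - [0,0,0.14,27,-2,0,20]
    - [0,0,0.28,54,-5,0,20]
    - [0,0,0.42,81,-7,0,20]
    - [0,0,0.56,108,-10,0,20]
    - [0,0,0.7,135,-12,0,20]

```text
t: 5.75
position: [455.5, 101.3, 74.0]
eef_rot: [-0.0, 0.943, 0.332, -0.001]
ft_force: [0.5, -0.5, -0.6]
width: 36.8
```

```bash
python3 -c "
from h import *
plan(471,233,78,-90.5)"
```

```text
t 5.75 pos [455.5 101.3  74. ] q [ 0.05 -0.03  2.04  0.    1.14  0.94] F [ 0.5 -0.5 -0.6] w 36.8
ROW [-0.0008, 0.0028, 0.6855] [94.5, -93.0, -4.1] dist 132.6
```

>>> carry_out:
  steps:
    - [0,0,0.14,19,-19,-1,20]
    - [0,0,0.28,38,-38,-2,20]
    - [0,0,0.42,57,-56,-3,20]
    - [0,0,0.56,76,-75,-4,20]
    - [0,0,0.685,95,-93,-4,20]

```text
t: 6.25
position: [470.7, 233.2, 77.9]
eef_rot: [0.0, 1.0, -0.004, -0.001]
ft_force: [0.3, -1.0, -0.9]
width: 36.5
```

>>> carry_out:
  steps:
    - [0,0,0,0,0,0,20]
    - [0,0,0,0,0,0,20]

```text
t: 6.45
position: [470.6, 232.2, 78.1]
eef_rot: [0.001, 1.0, 0.001, -0.001]
ft_force: [0.0, -1.2, 0.2]
width: 36.3
```

```bash
python3 -c "
from h import *
from rig import manip
plan(471,233,-14,-90.5)
d=manip.get_image('scene');cv2.imwrite('pics/s7.png',d['image'][:,:,::-1])"
```

```text
t 6.45 pos [470.6 232.2  78.1] q [ 0.31  0.1   1.89 -0.    1.15  1.88] F [ 0.  -1.2  0.2] w 36.3
ROW [0.0013, 0.0028, 0.01] [0.6, -1.0, 92.1] dist 92.1
```

View pics/s7.png

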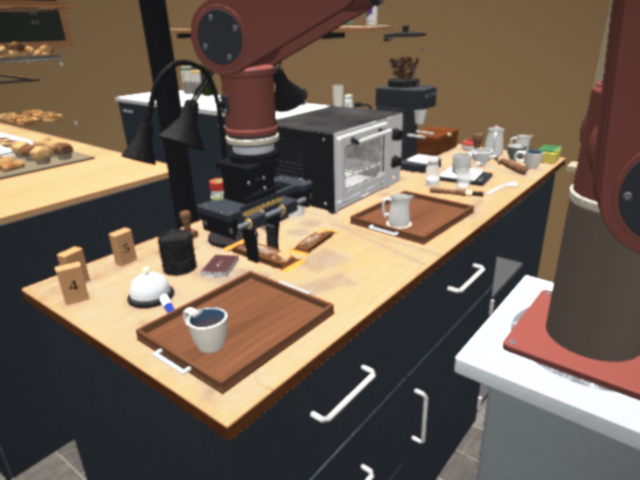

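The gripper and bar are around (265,245). I'll check the held bar's 3D position with the camera before lowering.

```bash
cat > held.py <<'E'
from h import *
from rig import manip
import sys
s=manip.observe(); p=s["position"]; print("tcp",p.round(1),"F",s["ft_force"].round(1),"w",s["width"])
d=manip.get_image("scene"); C=cloud(d)
hsv=cv2.cvtColor(d["image"],cv2.COLOR_RGB2HSV)
k=((hsv[...,0]<24)&(hsv[...,0]>10)&(hsv[...,1]>140)&(hsv[...,2]>150)&(C[...,2]>5)&(abs(C[...,0]-p[0])<110)&(abs(C[...,1]-p[1])<60)&(C[...,2]<p[2]+60)).astype(np.uint8)
n,l,st,cc=cv2.connectedComponentsWithStats(k)
for i in range(1,n):
    if st[i,4]>8: print("orange",cc[i].round(),st[i,4],np.median(C[l==i],0).round(1))
lo=10 if len(sys.argv)<3 else float(sys.argv[2])
m=(d["range_z"]>0)&(abs(C[...,0]-p[0])<100)&(abs(C[...,1]-p[1])<70)&(C[...,2]>max(lo,p[2]+10))&(C[...,2]<p[2]+55)
x=C[m]
for a in range(int(p[0])-90,int(p[0])+90,20):
    q=x[(x[:,0]>=a)&(x[:,0]<a+20)]
    if len(q)>3: print(a,len(q),"y",np.percentile(q[:,1],[2,98]).round(0),"z",np.percentile(q[:,2],[2,98]).round(0))
x0,y0=int(sys.argv[3]) if len(sys.argv)>3 else 200,int(sys.argv[4]) if len(sys.argv)>4 else 180
cv2.imwrite(sys.argv[1],cv2.resize(d["image"][y0:y0+150,x0:x0+160],(640,600),interpolation=cv2.INTER_CUBIC)[:,:,::-1])
E
python3 held.py pics/s8.png
```

```text
tcp [470.8 231.7  78.3] F [-0.4 -0.5 -0. ] w 36.546482612386264
orange [235. 245.] 69 [538.9 238.1 108.5]
orange [292. 264.] 83 [405.6 230.5 109. ]
380 52 y [206. 256.] z [107. 110.]
400 221 y [209. 254.] z [107. 117.]
420 181 y [217. 250.] z [105. 118.]
440 212 y [206. 258.] z [105. 132.]
460 330 y [207. 260.] z [107. 133.]
480 68 y [212. 259.] z [106. 131.]
500 85 y [230. 251.] z [105. 118.]
520 60 y [219. 256.] z [104. 117.]
540 34 y [211. 256.] z [107. 109.]
```

View pics/s8.png

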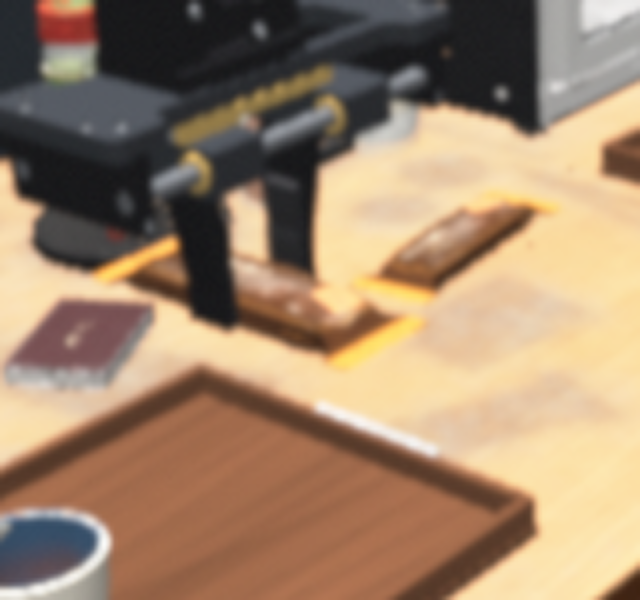

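The bar is level and centred at about (472,234), with its underside at about z=101. Lowering now.

>>> carry_out:
  steps:
    - [0,0,0.01,0,-1,25,20]
    - [0,0,0.01,0,-1,50,20]
    - [0,0,0.01,0,-1,70,20]
    - [0,0,0.01,0,-1,84,20]
    - [0,0,0.01,0,-1,84,20]

```text
t: 7.05
position: [469.9, 232.0, -6.4]
eef_rot: [0.001, 1.0, -0.006, -0.002]
ft_force: [-0.8, -0.4, -0.6]
width: 36.8
```

```bash
python3 held.py pics/s9.png
```

```text
tcp [469.9 232.   -6.4] F [-0.8 -0.4 -0.6] w 36.79144575840039
orange [245. 284.] 22 [538.7 219.8  23.4]
orange [232. 291.] 52 [541.1 246.2  23.3]
orange [297. 311.] 210 [405.2 228.3  23.6]
379 143 y [178. 289.] z [10. 26.]
399 310 y [179. 264.] z [10. 32.]
419 273 y [171. 279.] z [10. 33.]
439 292 y [166. 274.] z [10. 43.]
459 409 y [166. 261.] z [10. 48.]
479 94 y [165. 289.] z [10. 39.]
499 94 y [180. 264.] z [10. 33.]
519 103 y [178. 278.] z [10. 31.]
539 31 y [214. 271.] z [10. 24.]
```

View pics/s9.png

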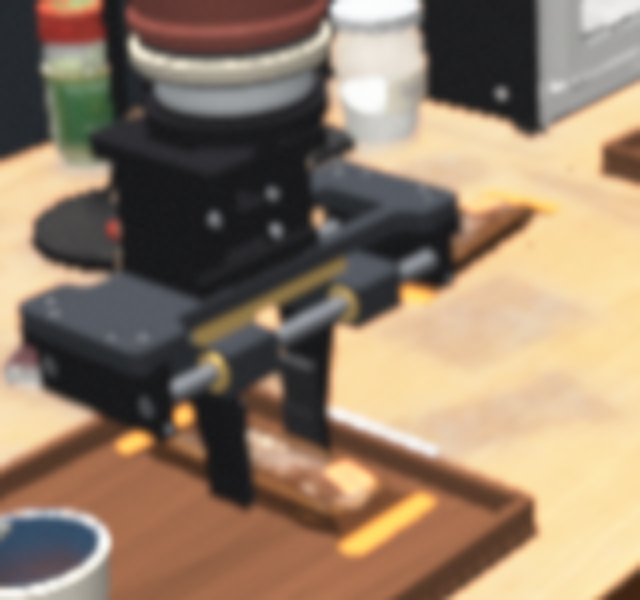

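>>> carry_out:
  steps:
    - [0,0,0,0,0,3,20]
    - [0,0,0,0,0,6,20]
    - [0,0,0,0,0,8,20]
    - [0,0,0,0,0,8,20]

```text
t: 7.5
position: [472.0, 233.5, -12.0]
eef_rot: [-0.0, 1.0, -0.006, 0.0]
ft_force: [-0.2, -0.1, -0.7]
width: 36.9
```

```bash
python3 held.py pics/s10.png|head -4
```

```text
tcp [472.  233.5 -12. ] F [-0.2 -0.1 -0.7] w 36.87689637663707
orange [244. 286.] 22 [540.7 220.3  18.3]
orange [231. 293.] 45 [545.4 250.   17.3]
orange [295. 313.] 208 [405.2 231.9  17.8]
```

>>> carry_out:
  steps:
    - [0,0,0,0,0,1,20]
    - [0,0,0,0,0,2,20]
    - [0,0,0,0,0,2,20]

```text
t: 7.85
position: [471.8, 233.4, -14.2]
eef_rot: [0.0, 1.0, -0.006, -0.0]
ft_force: [0.1, -0.1, -1.9]
width: 37.2
```

```bash
python3 held.py pics/s11.png|head -4
```

```text
tcp [471.8 233.4 -14.2] F [ 0.1 -0.1 -1.9] w 37.15729761320608
orange [244. 287.] 21 [541.1 219.9  15.9]
orange [231. 294.] 46 [543.5 250.2  15. ]
orange [294. 305.] 9 [420.5 218.1  21. ]
```

The bar is within about 1 mm of the floor. I'll open slowly to 52 mm to stay clear of the rim.

>>> carry_out:
  steps:
    - [0,0,0,0,0,0.5,20]
    - [0,0,0,0,0,0.5,42]
    - [0,0,0,0,0,0.5,46]
    - [0,0,0,0,0,0.5,52]
    - [0,0,0,0,0,0.5,52]

```text
t: 8.4
position: [472.0, 233.5, -14.5]
eef_rot: [-0.0, 1.0, -0.006, 0.0]
ft_force: [0.5, -0.5, -0.1]
width: 50.4
```

```bash
python3 held.py pics/s12.png|head -5
```

```text
tcp [472.  233.5 -14.5] F [ 0.5 -0.5 -0.1] w 50.418060877601306
orange [231. 295.] 48 [542.9 251.5  14.8]
orange [272. 307.] 10 [443.3 247.   22.7]
orange [295. 315.] 215 [403.9 231.2  14.8]
382 157 y [179. 285.] z [10. 24.]
```

View pics/s12.png

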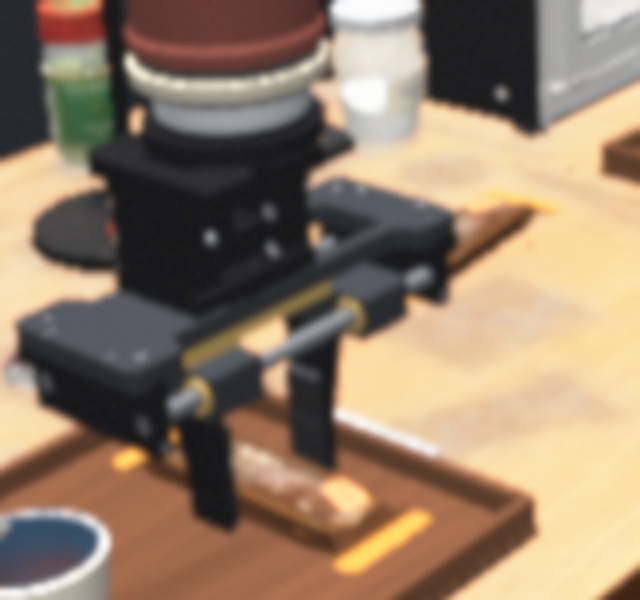

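The bar rests on the tray floor and the fingers are clear of it. Lift straight up.

>>> carry_out:
  steps:
    - [0,0,0,0,0,-10,52]
    - [0,0,0,0,0,-30,52]
    - [0,0,0,0,0,-60,52]
    - [0,0,0,0,0,-95,52]
    - [0,0,0,0,0,-95,52]

```text
t: 8.95
position: [476.2, 234.9, 86.7]
eef_rot: [-0.002, 1.0, -0.006, 0.005]
ft_force: [0.7, 0.6, 0.4]
width: 51.8
```

```bash
python3 - <<'E'
from h import *
from rig import manip
d=manip.get_image('scene'); cv2.imwrite('pics/s13.png',d['image'][:,:,::-1])
C=cloud(d);hsv=cv2.cvtColor(d["image"],cv2.COLOR_RGB2HSV)
k=((hsv[...,0]<24)&(hsv[...,0]>10)&(hsv[...,1]>140)&(hsv[...,2]>150)&(C[...,2]>8)&(C[...,2]<30)&(abs(C[...,0]-472)<110)&(abs(C[...,1]-233)<60)).astype(np.uint8)
n,l,st,cc=cv2.connectedComponentsWithStats(k)
for i in range(1,n):
    if st[i,4]>8: print("orange",cc[i].round(),st[i,4],np.median(C[l==i],0).round(1))
plan(583.3,-35.4,85,7.2)
E
```

```text
orange [239. 290.] 158 [542.2 232.5  14.9]
orange [272. 307.] 9 [441.3 247.9  23.1]
orange [295. 315.] 197 [404.  232.6  14.9]
t 9.0 pos [474.7 234.3  84.2] q [ 0.31  0.1   1.88 -0.    1.15  1.89] F [ 0.7  0.3 -0.3] w 51.9
ROW [-0.0066, -0.0039, 1.433] [111.9, 268.4, -0.6] dist 290.8
```

View pics/s13.png

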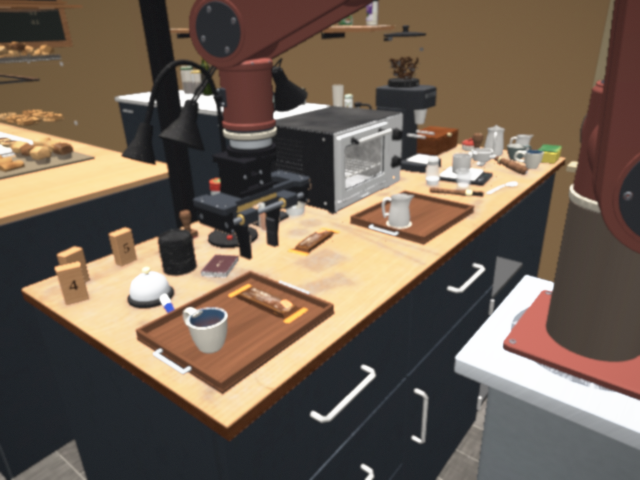

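Bar 1 lies flat in the cup tray, centred at about (473,232.5). Next is the far bar. I'll turn the tool z negative (-1.7 rad) so joint 6 stays in range.

>>> carry_out:
  steps:
    - [0,0,-0.14,9,22,0,75]
    - [0,0,-0.28,18,44,0,75]
    - [0,0,-0.42,27,66,0,75]
    - [0,0,-0.56,36,88,0,75]
    - [0,0,-0.7,46,110,0,75]

```text
t: 9.5
position: [515.9, 121.9, 79.4]
eef_rot: [-0.0, 0.94, 0.34, -0.001]
ft_force: [-0.0, -0.3, 0.2]
width: 73.9
```

```bash
python3 -c "
from h import *
plan(583.3,-35.4,85,7.2)"
```

```text
t 9.5 pos [515.9 121.9  79.4] q [0.08 0.11 1.88 0.   1.15 0.96] F [-0.  -0.3  0.2] w 73.9
ROW [-0.0018, 0.0008, -1.0028] [-48.8, 164.1, -5.7] dist 171.3
```

>>> carry_out:
  steps:
    - [0,0,-0.14,-8,25,-3,75]
    - [0,0,-0.28,-16,50,-5,75]
    - [0,0,-0.42,-24,75,-5,75]
    - [0,0,-0.56,-32,100,-6,75]
    - [0,0,-0.7,-40,130,-6,75]

```text
t: 10.0
position: [567.5, -3.6, 85.4]
eef_rot: [-0.001, 0.767, 0.642, -0.001]
ft_force: [0.0, 0.5, -0.1]
width: 75.2
```

```bash
python3 -c "
from h import *
plan(583.3,-35.4,85,7.2)"
```

```text
t 10.0 pos [567.5  -3.6  85.4] q [-0.15  0.19  1.78  0.    1.18  0.03] F [ 0.   0.5 -0.1] w 75.2
ROW [-0.002, -0.0005, -0.3026] [-28.5, 21.2, 0.3] dist 35.6
```

>>> carry_out:
  steps:
    - [0,0,-0.14,-14,10,0,75]
    - [0,0,-0.28,-28,21,0,75]
    - [0,0,-0.303,-28,21,0,75]
    - [0,0,-0.303,-28,21,0,75]

```text
t: 10.4
position: [582.9, -34.2, 85.4]
eef_rot: [-0.001, 0.664, 0.747, -0.0]
ft_force: [-0.0, 0.2, -0.9]
width: 75.0
```

```bash
python3 tips.py pics/s14.png; python3 -c "
from h import *
plan(583.3,-35.4,-24,7.2)
from rig import manip
d=manip.get_image('scene');np.savez('s14.npz',**d);C=cloud(d);hsv=cv2.cvtColor(d['image'],cv2.COLOR_RGB2HSV)
k=((hsv[...,0]<24)&(hsv[...,0]>10)&(hsv[...,1]>140)&(hsv[...,2]>150)&(C[...,2]>2)&(C[...,2]<30)&(abs(C[...,0]-583)<60)&(abs(C[...,1]+35)<90)).astype(np.uint8)
n,l,st,cc=cv2.connectedComponentsWithStats(k)
for i in range(1,n):
    if st[i,4]>8: print('orange',cc[i].round(),st[i,4],np.median(C[l==i],0).round(1))
"
```

```text
[582.9 -34.2  85.4] 74.99276007054002
532 104 zmin [112. 113. 113. 115.] y -51.0 -24.0
542 11 zmin [114. 119. 120. 123.] y -33.0 -29.0
612 79 zmin [113. 114. 114. 115.] y -39.0 -15.0
622 45 zmin [112. 112. 114. 117.] y -40.0 -16.0
t 10.45 pos [582.8 -33.7  85.5] q [-0.19  0.23  1.73  0.    1.18 -0.31] F [ 0.4 -0.7 -0.6] w 74.8
ROW [-0.0017, -0.0009, -0.0083] [-1.9, 0.4, 109.5] dist 109.6
orange [332. 231.] 18 [ 578.1 -103.4    6.4]
orange [299. 246.] 9 [581.8  18.1  12.9]
orange [300. 251.] 56 [573.   27.4   6.5]
```

View pics/s14.png

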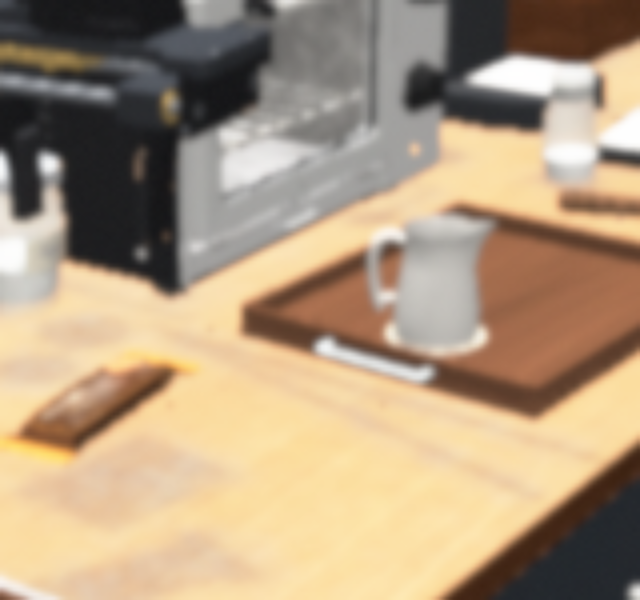

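The tips sit 27 mm above the reported height again, and the bar hasn't moved. Descending onto it.

>>> carry_out:
  steps:
    - [0,0,-0.008,-1.5,0,30,75]
    - [0,0,-0.008,-1.5,0,60,75]
    - [0,0,-0.008,-1.5,0,85,75]
    - [0,0,-0.008,-1.5,0,97,75]
    - [0,0,-0.008,-1.5,0,97,75]

```text
t: 11.0
position: [581.9, -34.8, -12.6]
eef_rot: [-0.002, 0.66, 0.751, -0.001]
ft_force: [-0.5, 0.1, 0.2]
width: 74.9
```

```bash
sed -i 's/\[140:290,290:450\]/[int(sys.argv[3]):int(sys.argv[3])+150,int(sys.argv[2]):int(sys.argv[2])+160]/' tips.py; python3 tips.py pics/s15.png 240 140; python3 -c "
from h import *
plan(583.3,-35.4,-24,7.2)"
```

```text
[581.9 -34.8 -12.6] 74.93775908162544
531 96 zmin [15. 16. 17. 17.] y -54.0 -27.0
541 7 zmin [15. 16. 22. 25.] y -33.0 -31.0
551 20 zmin [5. 5. 6. 8.] y -29.0 4.0
561 83 zmin [5. 5. 5. 5.] y -62.0 4.0
571 61 zmin [12. 12. 12. 12.] y -73.0 3.0
581 56 zmin [12. 12. 12. 12.] y -75.0 3.0
591 49 zmin [12. 12. 12. 13.] y -74.0 -0.0
611 71 zmin [15. 15. 16. 16.] y -39.0 -16.0
621 38 zmin [14. 15. 15. 18.] y -39.0 -15.0
t 11.05 pos [583.4 -35.2 -11. ] q [-0.2   0.36  1.78  0.    1.01 -0.32] F [-0.3 -0.2  1.3] w 75.0
ROW [-0.0014, -0.0005, 0.0023] [-0.2, -0.1, 13.0] dist 13.1
```

View pics/s15.png

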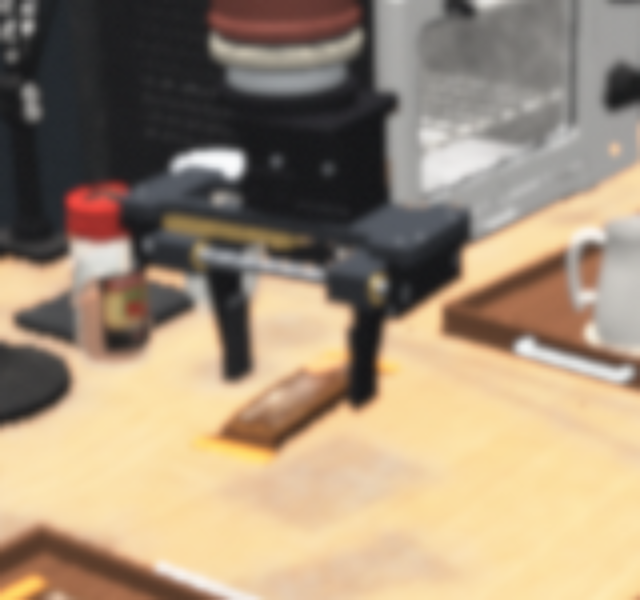

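>>> carry_out:
  steps:
    - [0,0,0,0,0,5,75]
    - [0,0,0,0,0,10,75]
    - [0,0,0,0,0,11.5,60]
    - [0,0,0,0,0,11.5,45]
    - [0,0,0,0,0,11.5,20]

```text
t: 11.55
position: [584.2, -35.9, -21.8]
eef_rot: [0.0, 0.66, 0.751, 0.0]
ft_force: [-0.0, -0.3, -0.1]
width: 58.7
```

>>> carry_out:
  steps:
    - [0,0,0,0,0,0,20]
    - [0,0,0,0,0,0,20]
    - [0,0,0,0,0,0,20]
    - [0,0,0,0,0,0,20]
    - [0,0,0,0,0,0,20]

```text
t: 12.05
position: [584.0, -35.8, -22.0]
eef_rot: [0.0, 0.66, 0.751, 0.0]
ft_force: [0.4, -0.1, 1.9]
width: 36.5
```

```bash
python3 tips.py pics/s16.png 240 140
```

```text
[584.  -35.8 -22. ] 36.48170242223697
544 7 zmin [32. 35. 36. 37.] y -40.0 -28.0
554 119 zmin [5. 5. 6. 6.] y -50.0 3.0
564 51 zmin [6. 6. 7. 7.] y -74.0 3.0
574 45 zmin [12. 12. 13. 13.] y -74.0 4.0
584 46 zmin [12. 13. 13. 13.] y -59.0 3.0
594 90 zmin [11. 11. 12. 13.] y -72.0 4.0
604 36 zmin [ 8. 10. 12. 12.] y -70.0 -21.0
```

View pics/s16.png

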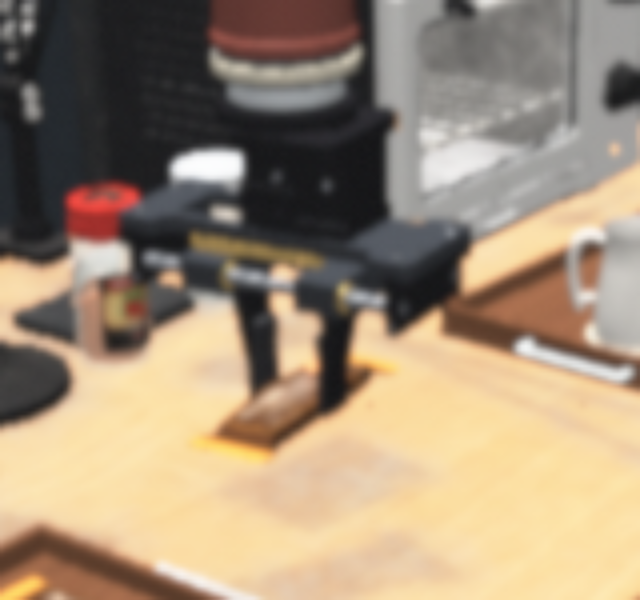

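Gripped (36.5 mm). Lift, then retreat in x before moving in -y, to keep away from the oven.

>>> carry_out:
  steps:
    - [0,0,0,0,0,-10,20]
    - [0,0,0,0,0,-35,20]
    - [0,0,0,0,0,-65,20]
    - [0,0,0,0,0,-100,20]
    - [0,0,0,0,0,-122,20]

```text
t: 12.6
position: [585.2, -36.0, 103.4]
eef_rot: [0.001, 0.66, 0.751, 0.001]
ft_force: [1.4, 0.2, -0.7]
width: 36.8
```

```bash
python3 -c "
from h import *
plan(470,-80,100,7.2)
plan(470,-354,100,-92.5)
from rig import manip
d=manip.get_image('scene');cv2.imwrite('pics/s17.png',d['image'][:,:,::-1])"
```

```text
t 12.6 pos [585.2 -36.  103.4] q [-0.2   0.21  1.72  0.    1.21 -0.32] F [ 1.4  0.2 -0.7] w 36.8
ROW [0.0033, 0.001, 0.0024] [-28.9, -119.9, 3.0] dist 123.4
t 12.6 pos [585.2 -36.  103.4] q [-0.2   0.21  1.72  0.    1.21 -0.32] F [ 1.4  0.2 -0.7] w 36.8
ROW [0.002, 0.0032, -1.3991] [-300.7, -154.9, 3.2] dist 338.3
```

View pics/s17.png

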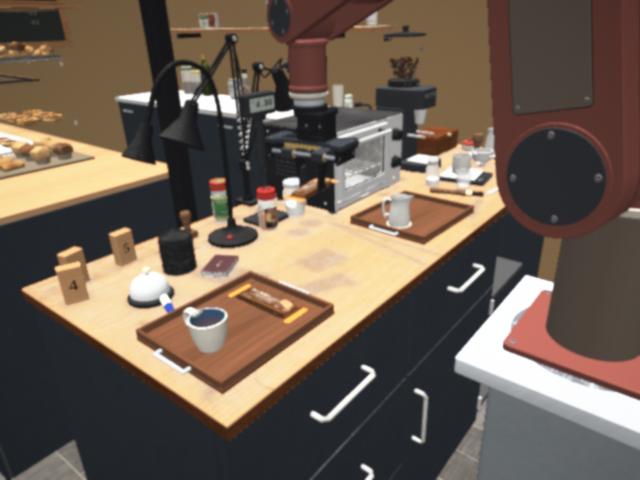

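>>> carry_out:
  steps:
    - [0,0,0,-6,-24,0,20]
    - [0,0,0.14,-12,-48,0,20]
    - [0,0,0.28,-18,-72,0,20]
    - [0,0,0.42,-24,-96,0,20]
    - [0,0,0.56,-29,-120,0,20]

```text
t: 13.15
position: [467.5, -80.1, 99.8]
eef_rot: [-0.0, 0.844, 0.537, -0.0]
ft_force: [-0.7, -0.5, 0.1]
width: 36.2
```

```bash
python3 -c "
from h import *
plan(470,-354,103,-92.5)"
```

```text
t 13.15 pos [467.5 -80.1  99.8] q [-0.34 -0.05  2.   -0.    1.19  0.1 ] F [-0.7 -0.5  0.1] w 36.2
ROW [-0.0001, 0.0002, 1.1768] [-247.0, 118.4, -3.2] dist 273.9
```

>>> carry_out:
  steps:
    - [0,0,0.14,-28,13,-3,20]
    - [0,0,0.28,-56,27,-3,20]
    - [0,0,0.42,-84,40,-3,20]
    - [0,0,0.56,-112,54,-3,20]
    - [0,0,0.7,-140,67,-3,20]

```text
t: 13.65
position: [470.7, -236.3, 102.9]
eef_rot: [0.0, 0.977, 0.215, 0.0]
ft_force: [0.0, 0.7, -1.2]
width: 36.7
```

```bash
python3 -c "
from h import *
plan(470,-354,103,-92.5)"
```

```text
t 13.65 pos [ 470.7 -236.3  102.9] q [-0.62  0.07  1.87  0.    1.2   0.52] F [ 0.   0.7 -1.2] w 36.7
ROW [0.0001, -0.0002, 0.4766] [-50.0, 106.6, -0.1] dist 117.7
```

>>> carry_out:
  steps:
    - [0,0,0.14,-12,27,0,20]
    - [0,0,0.28,-25,54,0,20]
    - [0,0,0.42,-38,81,0,20]
    - [0,0,0.477,-50,107,0,20]
    - [0,0,0.477,-50,107,0,20]

```text
t: 14.15
position: [470.7, -356.6, 103.0]
eef_rot: [0.001, 1.0, -0.021, 0.0]
ft_force: [-0.6, 0.6, -0.4]
width: 36.6
```

>>> carry_out:
  steps:
    - [0,0,0,0,0,0,20]

```text
t: 14.25
position: [470.6, -353.2, 102.5]
eef_rot: [-0.001, 1.0, -0.019, -0.0]
ft_force: [0.7, -1.1, -0.4]
width: 36.5
```

```bash
python3 held.py pics/s18.png 10 340 110; python3 -c "
from h import *
plan(470,-354,-13,-92.5)"
```

```text
tcp [ 470.6 -353.2  102.5] F [ 0.7 -1.1 -0.4] w 36.514744905549186
orange [403. 160.] 27 [ 540.  -341.5  130.3]
orange [451. 167.] 25 [ 406.  -348.8  132.4]
380 7 y [-352. -333.] z [131. 132.]
400 66 y [-369. -327.] z [130. 140.]
420 72 y [-365. -331.] z [128. 141.]
440 72 y [-377. -332.] z [128. 153.]
460 161 y [-376. -324.] z [130. 157.]
480 53 y [-374. -325.] z [126. 154.]
500 60 y [-370. -333.] z [126. 141.]
520 32 y [-364. -332.] z [127. 141.]
540 14 y [-377. -331.] z [129. 133.]
t 14.3 pos [ 470.7 -352.4  102.4] q [-0.78  0.22  1.71  0.    1.22  0.83] F [-0.2 -0.9 -1.6] w 36.6
ROW [-0.0012, 0.0007, 0.006] [-0.6, 1.8, 115.4] dist 115.5
```

View pics/s18.png

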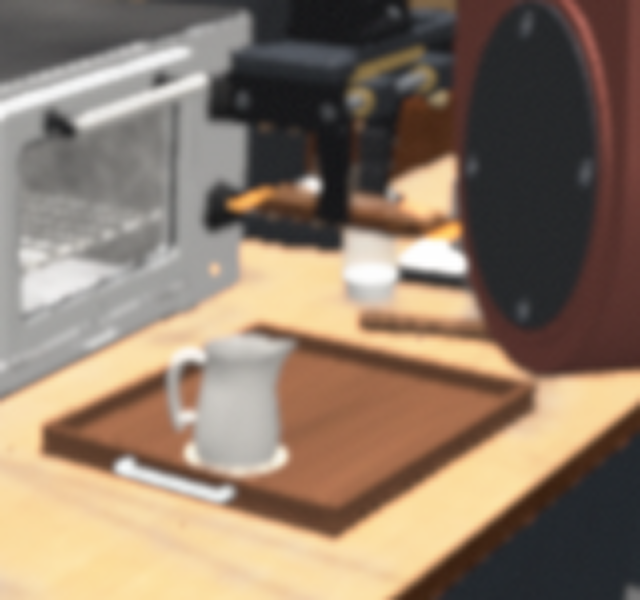

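The held bar is level at about (473,-350). I'll shift about 7 mm further to -y for clearance from the pitcher (its edge is at y≈-247), then lower in stages.

>>> carry_out:
  steps:
    - [0,0,0.006,-1,7,25,20]
    - [0,0,0.006,-1,7,50,20]
    - [0,0,0.006,-1,7,75,20]
    - [0,0,0.006,-1,7,95,20]
    - [0,0,0.006,-1,7,105,20]

```text
t: 14.8
position: [468.8, -357.5, -4.3]
eef_rot: [-0.001, 1.0, -0.021, -0.001]
ft_force: [0.0, -0.1, -1.4]
width: 36.7
```

>>> carry_out:
  steps:
    - [0,0,0,0,0,0,20]

```text
t: 14.9
position: [468.9, -358.0, -3.7]
eef_rot: [-0.001, 1.0, -0.021, -0.001]
ft_force: [0.3, 0.4, -1.0]
width: 36.4
```

```bash
python3 held.py pics/s19.png 10 340 130; python3 -c "
from h import *
plan(470,-359,-13,-92.5)"
```

```text
tcp [ 468.9 -358.    -3.7] F [ 0.3  0.4 -1. ] w 36.42451530619209
orange [450. 209.] 84 [ 406.8 -362.6   23.5]
378 50 y [-414. -327.] z [10. 25.]
398 106 y [-413. -326.] z [10. 32.]
418 105 y [-413. -335.] z [14. 33.]
438 100 y [-412. -329.] z [18. 48.]
458 163 y [-412. -326.] z [20. 50.]
478 39 y [-378. -322.] z [18. 47.]
498 30 y [-373. -339.] z [21. 33.]
518 16 y [-420. -370.] z [16. 32.]
538 21 y [-419. -393.] z [13. 25.]
t 14.95 pos [ 469.7 -359.1   -2.3] q [-0.79  0.36  1.75  0.    1.03  0.83] F [-0.  -0.7 -0.8] w 36.3
ROW [-0.0009, 0.0008, 0.0006] [0.3, -0.1, 10.7] dist 10.7
```

View pics/s19.png

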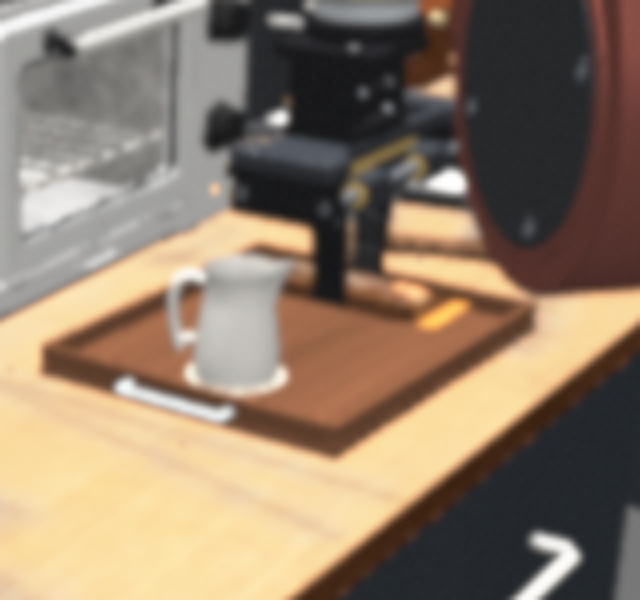

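The bar is about 8.6 mm above the floor (orange end at 23.5, against 14.9 at rest earlier). Lowering 8 mm.

>>> carry_out:
  steps:
    - [0,0,0,0,0,3,20]
    - [0,0,0,0,0,5.5,20]
    - [0,0,0,0,0,7.5,20]
    - [0,0,0,0,0,8,20]
    - [0,0,0,0,0,8,20]

```text
t: 15.45
position: [469.8, -360.2, -10.0]
eef_rot: [0.0, 1.0, -0.022, 0.0]
ft_force: [-0.4, 0.2, -0.5]
width: 36.7
```

```bash
python3 held.py pics/s20.png 10 340 130|head -4
```

```text
tcp [ 469.8 -360.2  -10. ] F [-0.4  0.2 -0.5] w 36.73388424391828
orange [450. 210.] 89 [ 404.4 -360.4   16.7]
379 50 y [-414. -342.] z [10. 24.]
399 115 y [-412. -334.] z [11. 26.]
```

>>> carry_out:
  steps:
    - [0,0,0,0,0,1,20]
    - [0,0,0,0,0,1.5,20]
    - [0,0,0,0,0,1.5,20]

```text
t: 15.8
position: [469.7, -360.1, -11.8]
eef_rot: [-0.0, 1.0, -0.022, -0.0]
ft_force: [-0.9, -0.5, -0.4]
width: 36.6
```

```bash
python3 held.py pics/s21.png 10 340 130|head -2
```

```text
tcp [ 469.7 -360.1  -11.8] F [-0.9 -0.5 -0.4] w 36.60096882690366
orange [450. 211.] 89 [ 403.5 -362.9   15.5]
```

Within about 1 mm of the floor. A last 0.7 mm down, then open gently.

>>> carry_out:
  steps:
    - [0,0,0,0,0,0.7,20]
    - [0,0,0,0,0,0.7,42]
    - [0,0,0,0,0,0.7,46]
    - [0,0,0,0,0,0.7,52]
    - [0,0,0,0,0,0.7,52]

```text
t: 16.35
position: [469.9, -360.2, -12.2]
eef_rot: [0.0, 1.0, -0.022, 0.0]
ft_force: [0.5, 0.3, 0.6]
width: 50.3
```

```bash
python3 held.py pics/s22.png 10 340 130|head -2
```

```text
tcp [ 469.9 -360.2  -12.2] F [0.5 0.3 0.6] w 50.302486884835425
orange [450. 211.] 94 [ 402.6 -359.3   13.7]
```

View pics/s22.png

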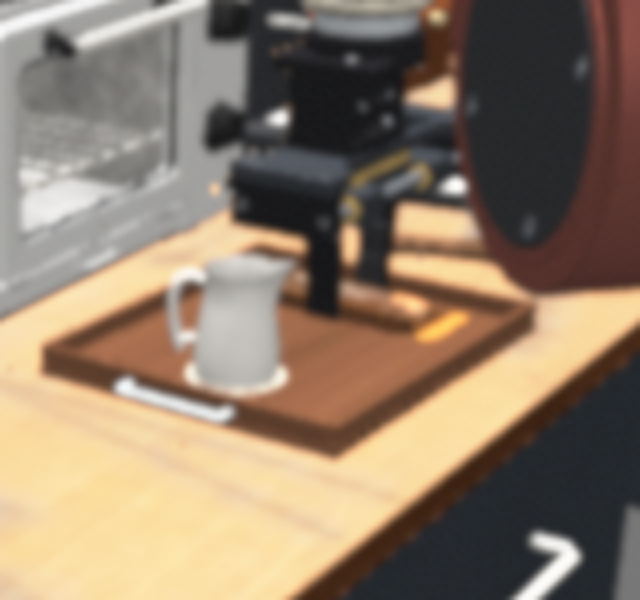

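The bar is released and flat in the pitcher tray. Lift straight up.

>>> carry_out:
  steps:
    - [0,0,0,0,0,-10,52]
    - [0,0,0,0,0,-30,52]
    - [0,0,0,0,0,-70,52]
    - [0,0,0,0,0,-120,52]
    - [0,0,0,0,0,-160,52]

```text
t: 16.9
position: [470.3, -360.5, 151.3]
eef_rot: [0.001, 1.0, -0.022, 0.001]
ft_force: [0.1, -0.9, -0.1]
width: 52.2
```

>>> carry_out:
  steps:
    - [0,0,0,-45,0,0,52]
    - [0,0,0,-70,0,0,52]
    - [0,0,0,-70,0,0,52]
    - [0,0,0,-70,0,0,52]
    - [0,0,0,-70,0,0,52]

```text
t: 17.4
position: [400.7, -357.3, 148.1]
eef_rot: [0.0, 1.0, -0.022, 0.0]
ft_force: [-0.6, -0.1, 0.2]
width: 52.0
```

```bash
python3 - <<'E'
from h import *
from rig import manip
s=manip.observe();print(s["t"],s["position"],s["dq"].round(3))
d=manip.get_image('scene');t=manip.get_image('top')
cv2.imwrite('pics/endt.png',t['image'][:,:,::-1]);cv2.imwrite('pics/ends.png',d['image'][:,:,::-1])
for nm,D in (("scene",d),("top",t)):
    C=cloud(D);hsv=cv2.cvtColor(D["image"],cv2.COLOR_RGB2HSV)
    for tr,(x,y) in {"cup":(471,298),"pit":(472.6,-289)}.items():
        k=((hsv[...,0]<24)&(hsv[...,0]>10)&(hsv[...,1]>150)&(hsv[...,2]>150)&(C[...,2]>5)&(C[...,2]<35)&(abs(C[...,0]-x)<95)&(abs(C[...,1]-y)<115)).astype(np.uint8)
        n,l,st,cc=cv2.connectedComponentsWithStats(k)
        for i in range(1,n):
            if st[i,4]>20: print(nm,tr,cc[i].round(),st[i,4],(np.median(C[l==i],0)-[x,y,0]).round(1))
E
```

```text
17.4 [ 400.67579361 -357.2576419   148.13654428] [ 0.006  0.015 -0.003 -0.003 -0.    -0.002]
scene cup [239. 290.] 136 [ 70.5 -65.1  14.9]
scene cup [295. 315.] 174 [-67.1 -65.3  15.1]
scene pit [450. 211.] 67 [-69.2 -71.1  14.6]
top cup [211. 243.] 142 [ 70.9 -65.5  14.7]
top cup [209. 310.] 146 [-67.7 -64.1  14.7]
top pit [495. 241.] 130 [ 68.4 -77.8  14.2]
top pit [486. 308.] 43 [-70.7 -51.3  14.8]
```

View pics/endt.png

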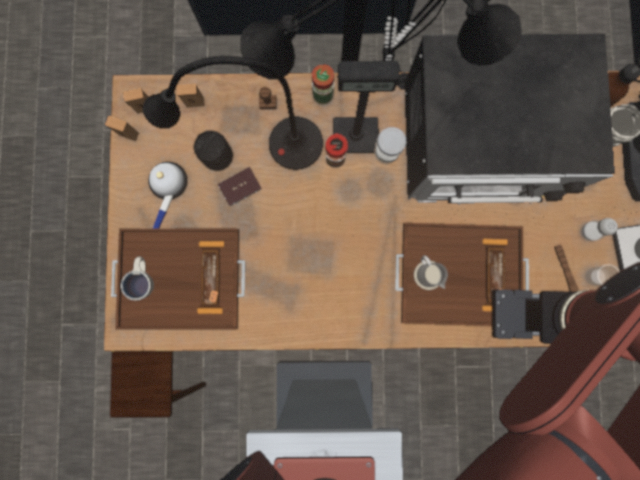

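View pics/ends.png

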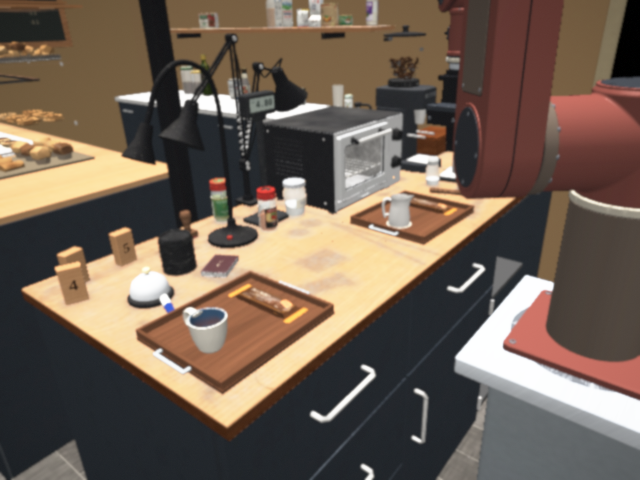

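The top view shows a bar at (210,278) in the cup tray and one at about (495,275) in the pitcher tray. Both lie flat along x on the floor: their ends read z≈14.5–15 at each end, and the gripper is well clear. Handing in.

```bash
python3 -c "
from rig import manip
print(manip.sign_off())"
```

```text
the job is handed in; nothing more can be done
None
```

I put one bar in the cup tray first, then the other in the pitcher tray. Each was lowered to within about 1 mm of the tray floor before I let go. I handed in after about 17.4 s; no verdict was reported.

**Final checks:**

| Tray | Bar centre from tray centre (x, y) | Measured end heights |
|---|---|---|
| Cup | about (+2, -65) mm | 14.7 to 15.1 mm |
| Pitcher | about (-1, -72) mm | 14.2 to 14.8 mm |

- **State of the bars:** both lay flat along x and were released, and the gripper was well clear of everything.
- **End heights:** these are read at the flat crimped ends, so they sit a little below the bar-centre height of 17 mm.
- **Placing:** I set the bars about 20 to 27 mm further from the drinks than the suggested y = -45 mm, so the gripper body would miss them.

**Disagreements:**
- **Tool height:** the reported TCP height was about 27 to 28 mm below the true finger tips throughout. Both cameras agreed on the gripper body's height, so I used camera heights for every approach.
- **Pitcher-tray bar:** in the last top picture the gripper partly hid this bar's near end, so its y there (-51 mm) is unreliable. The scene camera gave -71 mm for that end.

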